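Open the rod cupboard and chock the row

ROBOT

A 6-joint arm with a two-finger parallel gripper is mounted at the origin on a cart in front of the work surface, level with it; the furniture and walls round the work are solid. World frame = base frame: x ahead of the robot, y to its left, z up, the work surface at z = 0. Lengths are in mm, angles in rad, forces in N, time in s.
With the tool pointing down it reaches from about 300 to 775 mm from the base axis. Payload 14.6 kg.
Tool frame: the origin (TCP) lies between the finger pads; the fingertips stand 8 mm ahead of it and the grasp point (between the pads) lies 11 mm behind it; z points along the fingers, y is the direction in which the jaws open and shut (so a half turn about z gives the same grasp; the last joint's range is limited). The gripper opens to 94 mm and grips with 3 to 60 N. Pads are 16 mm wide; open, the fingers measure 119 mm over their backs; the gripper's body (75 mm by 177 mm) begins 78 mm behind the grasp point.
Start: joints at [-1.413, 0.3, 1.521, -0, 1.321, -0.067], TCP at [122.595, -536.153, 213.446] pointing down, gripper open.
Joint ranges: [-3.03, 3.03], [-0.79, 2.21], [0.23, 2.52], [-1.04, 4.18], [0, 3.07], [-2.55, 2.55]. Speed limits (rad/s): [2.22, 2.22, 2.57, 3.14, 3.14, 3.14].

INTERFACE

Orientations are given as [roll, pitch, yaw] about the fixed x, y, z axes, in that order (R = Rz(yaw) Ry(pitch) Rx(roll)).
In Python, from cell import manip, cams, models gives the robot as it stands. The module is installed in compiled form; this text tells all that it offers.
- The arm moves only by the shell command python3 -m pendant 'ROWS' [OPENING] [FORCE]. ROWS is JSON, a list that holds one entry, the list of rows, each a list of 4 numbers: the shift along the tool's x, y, z in cm, then the turn about the tool's z in rad. In form: [[[x, y, z, roll], ...]]. A call has 1 to 5 rows; each row is the pose to reach, as a shift and turn from the pose commanded when the call began, along the tool's axes at that moment; what a row does not reach only later rows make up. A row lasts 1/10 s, in which the tool goes at most 50 mm and 8.59 degrees, less where a joint would pass 70% of its speed; a pose out of reach is approached as far as the arm can. A call with a gripper value outside its range is refused whole. OPENING is the opening, from -1 (shut) to 1 (fully open), so that 0 is half open, set as the call begins (- or left out, the last holds). The fingers move at their own pace and stop on an object; FORCE is the grip in N (left out, the last holds). Time passes only in rows, so rows that repeat a pose let the fingers close. It gives the time, the measured TCP pose, the force and the opening at its end, in the units of the state.
- manip.read_state(): the state, without advancing time (a new reading comes with each control period).
- cams.camera(name): name is "side" or "top"; returns a dict with "frame" (400x640x3 uint8, red, green, blue), "K" (3x3 intrinsics, pixels), "pose" (4x4, takes a point from camera to world coordinates). Camera axes: x right, y down, z forward; pixel columns grow to the right and rows downward; lengths in mm; the calibration is good to about 2 mm. A picture is of the moment at which its call begins. There is no depth.
- manip.sign_off(): hands the job in, once; it reports no verdict.
Trained networks look in the newest picture that a camera, given by its name, has taken for a name from the list of things; names that differ only in an ending like _2 or _b are one class to them, and where a whole thing is asked for, a point or a joint stands for the part that bears it (a point fixed in the world has none). Each returns a list of dicts, best first, with "score" (0 to 1); they miss things now and then, are a little off and sometimes report something else, mostly with a low value. They report only what shows in the picture. A call takes as long as a camera call. They do not tell look-alikes from the thing itself.
- models.regions_of(camera, name): "pixels" (400x640 bool, what is visible of it) and "point" ([column, row] in pixels, amid what is visible of it).
The state is a dict: "clock": time; "joints": joint angles; "qd": joint speeds; "effort": joint torques, N m; "eef_pos": TCP position; "eef_rot": TCP orientation; "wrist_force": force on the tool from outside, world axes, zero at the start; "moment": the same for the moment, N m; "finger_gap": finger opening in mm.
Only numpy, scipy, OpenCV 4.12 (cv2) and the standard library are available. Lean on these libraries where they do the work, as an engineer would, in place of code of your own. Each camera call takes 0.05 s, during which the arm holds its last target.

TASK

Swing the little cupboard's door wide open by its handle, as far as it goes. Then, through the doorway, gently push the three loose round bars back with the long square pine block until the row is closed up tight against the board behind it, and leave the block lying there, its long side against the front bar, so that the row cannot roll apart. Leave the door open and the other things on the bench where they are.

Things in the scene. Friction and masses are not known exactly. Their poses are not given: they have to be found in the camera images.
- cupboard: Fixed open-topped plywood box with an 8 mm floor, 210 mm wide, 270 deep, 120 high, walls 12, 186 clear inside. Origin: on the bench, middle of the doorway, plane of the walls' front edges. x points into it, y left, z up. Inside stands a fixed full-width backboard, its front face is 175 to 205 behind the doorway plane: not measured, to be felt through the row of bars (or seen from above).
- door (a joint): Door angle, rad: 0 closed, 1.92 fully open at its stop. Door 206 mm wide, 114 high, top 118 above the bench, outer face 17 ahead of the doorway plane; hinged at its left edge, it swings towards the robot. No catch; a stiff hinge (0.15 N m) lets it stay where it is left. It may start up to 0.08 ajar.
- door_hinge (a point): Point on the upright hinge axis at bench height: the left end of the doorway, at y = +105 mm in the cupboard's frame.
- chock_center (a point): Centre of the long square pine block that serves as chock, loose on the bench, 30 x 62 x 30 mm, about 40 g; y is its 62 mm length, z up. It starts outside the cupboard, to the right of the door.
- rod_1: Front one of three equal round wooden bars, 44 mm diameter, 120 mm long, loose, lying across the cupboard's floor behind the door, with gaps of about 5 to 18 mm between them. Origin at its centre, 30 mm above the bench; y along the bar. They roll freely.
- rod_2: Middle bar, like the front one.
- rod_3: Rear bar, like the front one, nearest to the backboard, with a gap to it at the start.
- stub_block: Bystander: stubby pine block, 38 x 50 x 28 mm, loose; origin at the centre of its underside.
- flat_block: Bystander: square flat pine block, 45 x 45 x 18 mm, loose; origin at the centre of its underside.
- sanding: Bystander: cork sanding block, 56 x 97 x 28 mm, loose; origin at the centre of its underside.
- jar: Bystander: small glass jar with a yellow lid, 59 mm across, 85 mm high, loose; origin at the centre of its underside.
- door_handle (a point): Upright round steel bar pull, 12 mm thick, 76 long (47 to 123 above the bench), on two 8 mm stems 24 below and 8 above its middle. This point: middle of the bar, 85 above the bench, 40 ahead of the door's outer face, 172 from the hinge axis along the door. x points square into the door, y along the door to the hinge, z up. Pinch it from above. Its solids: door_c1 (bar), door_c2, door_c3.
Not all that is in view belongs to the job. What is shaped like the part that bears chock_center but pink, red or turquoise is not meant.

How it is judged (in metres and radians):
On the way, in this order (a step that is already met when the one before it is completed fails the run):
1. the door is being drawn open (beyond 0.3 rad) by its handle (value of joint door above 0.3 rad and (contact force between the fingers and door_c1 above 0.3 N or contact force between the fingers and door_c2 above 0.3 N or contact force between the fingers and door_c3 above 0.3 N)), for 0.05 s.
2. the door stands fully open (beyond 1.75 rad) (value of joint door above 1.75 rad), for 0.2 s.
At the end, for the whole second after the job is handed in: Door beyond 1.7 rad. The three bars lie at rest in a row on the cupboard's floor, rear bar within 4 mm of the backboard. The block lies flat, lengthwise across the doorway's middle (within 50 mm, 0.2 rad) before the front bar; all gaps from block to backboard together at most 9 mm. Nothing held (value of joint door above 1.7 rad and x of rod_3 in the frame of backboard between -0.027 and -0.019 m and x of rod_2 in the frame of backboard between -0.075 and -0.06 m and x of rod_1 in the frame of backboard between -0.121 and -0.1 m and x of chock_center in the frame of backboard between -0.156 and -0.142 m and y of chock_center in the frame of cupboard between -0.05 and 0.05 m and distance between rod_1 and rod_2 below 0.058 m and distance between rod_2 and rod_3 below 0.058 m and height (world z) of each of rod_1, rod_2, rod_3 below 0.034 m and linear speed of each of rod_1, rod_2, rod_3 below 0.01 m/s and angle between the y axis of chock_center and the y axis of cupboard, either way round below 0.2 rad and height (world z) of chock_center below 0.028 m); the robot touches nothing.
It fails at once if the stubby block is shifted by more than 40 mm (distance of stub_block from where it was at the start of the episode above 0.04 m).
It fails at once if the flat block is shifted by more than 40 mm (distance of flat_block from where it was at the start of the episode above 0.04 m).
It fails at once if the sanding block is shifted by more than 40 mm (distance of sanding from where it was at the start of the episode above 0.04 m).
It fails at once if the jar is shifted by more than 40 mm (distance of jar from where it was at the start of the episode above 0.04 m).
It fails at once if the row is rammed against the backboard with more than 40 N (contact force between backboard and anything else above 40 N).
It also fails if it takes over 64 s, if anything falls off the work surface, if the arm or the gripper's body presses on something with over 40 N, if the wrist force passes 120 N, or if a joint passes its speed limit or range.

## Working session

There is one attempt and no reset: what is moved stays moved. The work goes in short steps, Python scripts to look and compute and a shell command to move; the robot and the scene stay as the last step left them, time stands still between calls to the robot, and variables do not carry over. Pictures are saved under pics/ and viewed, and the job is handed in when it is done.

```bash
mkdir -p pics; ls
python3 - <<'E'
from cell import manip, cams, models
import cv2
print(manip.read_state())
for n in ("side","top"):
    c=cams.camera(n); cv2.imwrite(f"pics/{n}0.png",c["frame"][:,:,::-1]); print(n,c["K"],c["pose"])
    for k in ("chock_center","door_handle","cupboard","door","rod_1","stub_block","flat_block","sanding","jar"):
        try: print(k,[(round(float(r["score"]),2),[int(v) for v in r["point"]],int(r["pixels"].sum())) for r in models.regions_of(n,k)])
        except Exception as e: print(k,e)
E
```

```text
pics
{'clock': 0.0, 'joints': array([-1.41258378e+00,  3.00476088e-01,  1.52161423e+00, -1.72517837e-05,
        1.32067989e+00, -6.66064019e-02]), 'qd': array([-0.00026808, -0.00193762, -0.00091912, -0.00069063, -0.00040726,
       -0.00125442]), 'effort': array([ 2.17707951e-03, -5.31812382e+01, -3.52734160e+01,  7.09411385e-02,
        2.44986912e-02, -9.14243333e-05]), 'eef_pos': array([ 122.55937582, -535.90143436,  212.86956423]), 'eef_rot': array([-3.14041660e+00, -6.17013485e-05,  2.24823196e-01]), 'wrist_force': array([0.48871414, 0.50457761, 0.057237  ]), 'moment': array([-0.02852597,  0.07209607,  0.00036553]), 'finger_gap': 93.66148050499768}
side [[451.82140951   0.         321.49167581]
 [  0.         451.82140951 199.5202119 ]
 [  0.           0.           1.        ]] [[-9.56027617e-01 -1.54505841e-01  2.49277237e-01  2.39157989e+02]
 [-2.93036378e-01  5.37646934e-01 -7.90610812e-01  8.61625246e+02]
 [-1.18691536e-02 -8.28893069e-01 -5.59281149e-01  8.06512215e+02]
 [ 0.00000000e+00  0.00000000e+00  0.00000000e+00  1.00000000e+00]]
chock_center [(0.85, [359, 205], 232
[... 616 characters left out ...]
e-01  4.66745512e-03  1.31286307e-03 -1.29143669e+02]
 [-1.81116659e-03 -1.08415140e-01 -9.94104058e-01  1.40614660e+03]
 [ 0.00000000e+00  0.00000000e+00  0.00000000e+00  1.00000000e+00]]
chock_center [(0.68, [401, 243], 270), (0.55, [418, 281], 254), (0.51, [439, 243], 299), (0.5, [364, 235], 303)]
door_handle [(0.77, [312, 192], 797)]
cupboard [(0.77, [306, 145], 6262)]
door [(0.56, [315, 193], 736)]
rod_1 [(0.82, [303, 178], 627), (0.68, [307, 156], 616), (0.61, [305, 137], 676)]
stub_block [(0.5, [421, 201], 267)]
flat_block [(0.74, [458, 184], 245), (0.68, [306, 178], 667)]
sanding [(0.72, [204, 195], 798), (0.29, [313, 194], 881), (0.22, [399, 135], 450)]
jar [(0.77, [399, 134], 449)]
```

View pics/top0.png

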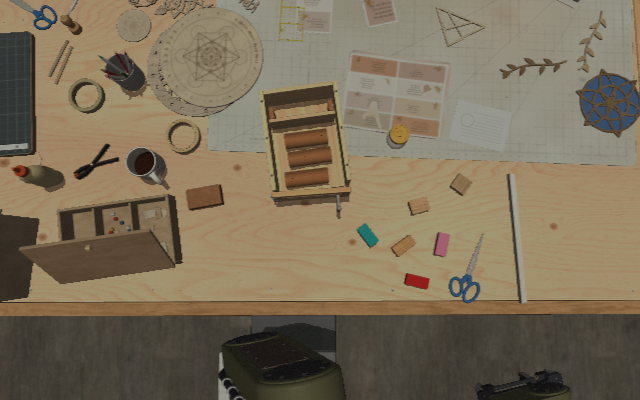

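View pics/side0.png

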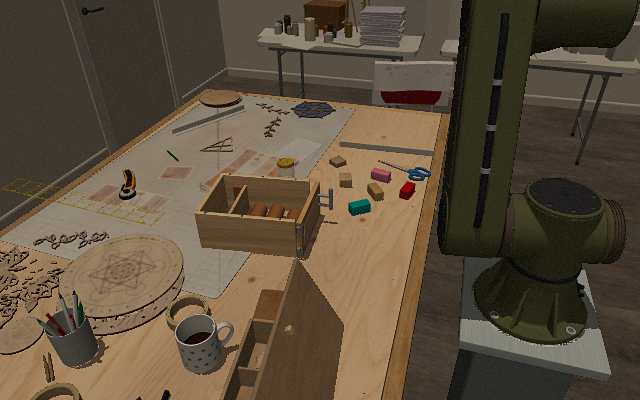

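Run:
```python
import cv2
t=cv2.imread("pics/top0.png")[100:320,240:480]; cv2.imwrite("pics/top0c.png",cv2.resize(t,(720,600),interpolation=cv2.INTER_CUBIC)[:600])
s=cv2.imread("pics/side0.png")[150:300,190:430]; cv2.imwrite("pics/side0c.png",cv2.resize(s,(800,500),interpolation=cv2.INTER_CUBIC))
```

```text
(no output)
```

View pics/top0c.png

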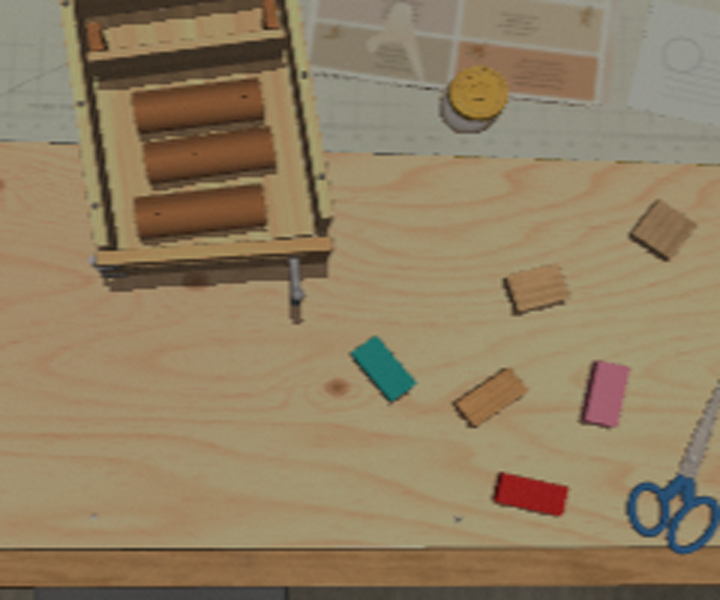

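View pics/side0c.png

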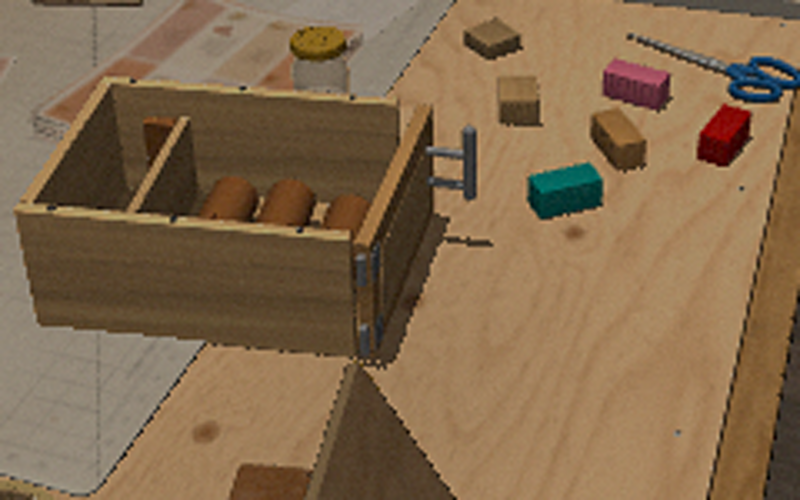

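Candidates for the chock in the top view are pine (403,245), turquoise (367,235), pink (441,244), red (417,281), stubby pine (418,206) and square flat pine (460,184). By the description I choose the long plain pine block at (403,245). Next I measure everything.

```bash
cat > h.py <<'E'
import numpy as np, cv2
from cell import manip, cams, models
def proj(c,P):
    P=np.atleast_2d(np.asarray(P,float)); T=np.linalg.inv(c["pose"]); q=P@T[:3,:3].T+T[:3,3]
    u=q@c["K"].T; return u[:,:2]/u[:,2:]
def back(c,uv,z):
    d=c["pose"][:3,:3]@np.linalg.inv(c["K"])@np.array([uv[0],uv[1],1.]); o=c["pose"][:3,3]
    return o+d*(z-o[2])/d[2]
def C2W(p,P):  # cupboard pose x,y,yaw
    P=np.atleast_2d(np.asarray(P,float)); c,s=np.cos(p[2]),np.sin(p[2])
    return np.c_[p[0]+c*P[:,0]-s*P[:,1],p[1]+s*P[:,0]+c*P[:,1],P[:,2]]
def wire(p,door=0.,bb=190):
    L=[]
    o=[(0,105),(270,105),(270,-105),(0,-105)]; i=[(0,93),(258,93),(258,-93),(0,-93)]
    for a in (o,i):
        for k in range(3): L.append(((*a[k],120),(*a[k+1],120)))
    for y in (93,-93): L.append(((bb,y,100),(bb,y,100)))
    for (x,y) in o: L.append(((x,y,0),(x,y,120)))
    h=lambda d,n,z:( -np.sin(door)*d-np.cos(door)*n, 105-np.cos(door)*d+np.sin(door)*n, z) 
    for n in (0,17): L.append((h(0,n,118),h(206,n,118)))
    L.append((h(206,0,118),h(206,17,118))); L.append((h(206,17,4),h(206,17,118)))
    L.append((h(172,57,47),h(172,57,123)))
    return [(C2W(p,a)[0],C2W(p,b)[0]) for a,b in L]
def overlay(c,p,door,crop,s,fn,bb=190):
    f=cv2.resize(c["frame"][crop[1]:crop[3],crop[0]:crop[2]],None,fx=s,fy=s,interpolation=cv2.INTER_CUBIC)[:,:,::-1].copy()
    for a,b in wire(p,door,bb):
        u=(proj(c,[a,b])-crop[:2]+.5)*s-.5
        cv2.line(f,tuple(int(v) for v in u[0].round()),tuple(int(v) for v in u[1].round()),(0,255,0),1)
    cv2.imwrite(fn,f)
E
python3 - <<'E'
from h import *
t=cams.camera("top")
# rough corners from crop (3x, 2.727y) outer front right/left, rear ones from full pic
for uv,z in (((263,92),120),((341,84),120),((348,188),120),((272,190),120)): print(uv,back(t,uv,z).round(1))
for n,k,z in (("top","chock_center",28),("top","stub_block",28),("top","flat_block",18),("top","jar",85),("top","sanding",28),("top","rod_1",45)):
    for r in models.regions_of(n,k):
        m=r["pixels"].astype(np.uint8); cs=max(cv2.findContours(m,0,2)[0],key=cv2.contourArea)
        W=np.array([back(t,q[0],z)[:2] for q in cs],np.float32); R=cv2.minAreaRect(W)
        print(k,round(float(r["score"]),2),[int(v) for v in r["point"]],np.round(R[0]),np.round(R[1]),round(R[2]))
E
```

```text
(263, 92) [842.5  27.6 120. ]
(341, 84) [ 863.3 -179.4  120. ]
(348, 188) [ 585.  -195.2  120. ]
(272, 190) [580.7   2.  120. ]
chock_center 0.72 [439, 244] [ 441. -452.] [38. 66.] 77
chock_center 0.68 [366, 233] [ 467. -251.] [60. 28.] 36
chock_center 0.58 [399, 244] [ 438. -347.] [31. 64.] 36
chock_center 0.56 [417, 281] [ 343. -383.] [65. 31.] 77
stub_block 0.77 [418, 203] [ 548. -392.] [38. 53.] 17
flat_block 0.65 [460, 182] [ 608. -514.] [46. 49.] 52
jar 0.93 [398, 135] [ 729. -330.] [54. 71.] 63
sanding 0.62 [202, 197] [574. 200.] [ 59. 100.] 10
rod_1 0.94 [309, 158] [683. -92.] [ 44. 120.] 8
rod_1 0.88 [306, 137] [735. -82.] [ 46. 120.] 8
rod_1 0.85 [304, 177] [624. -84.] [ 46. 122.] 7
```

Run:
```python
from h import *
t=cams.camera("top"); s=cams.camera("side")
p=(593,-97,0.08)
overlay(t,p,0.03,(250,70,360,220),5.3,"pics/o1.png")
overlay(s,p,0.03,(190,150,350,270),5,"pics/o1s.png")
```

```text
(no output)
```

View pics/o1.png

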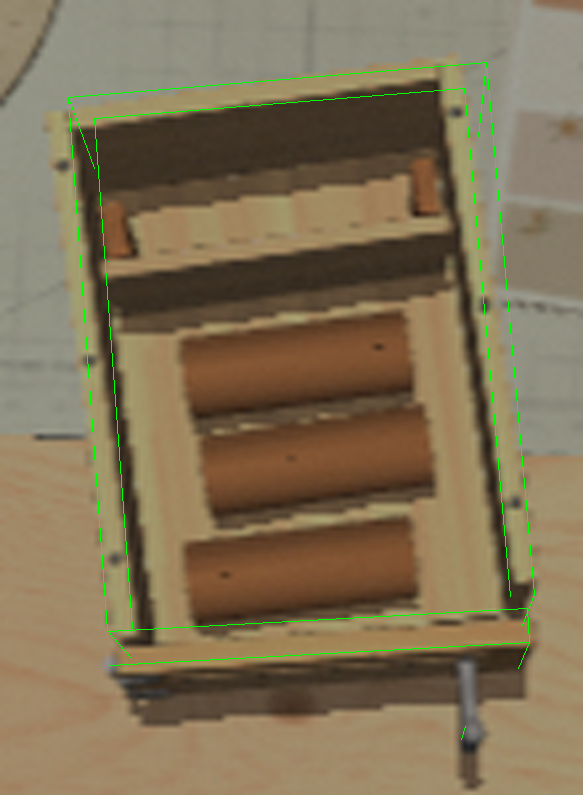

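View pics/o1s.png

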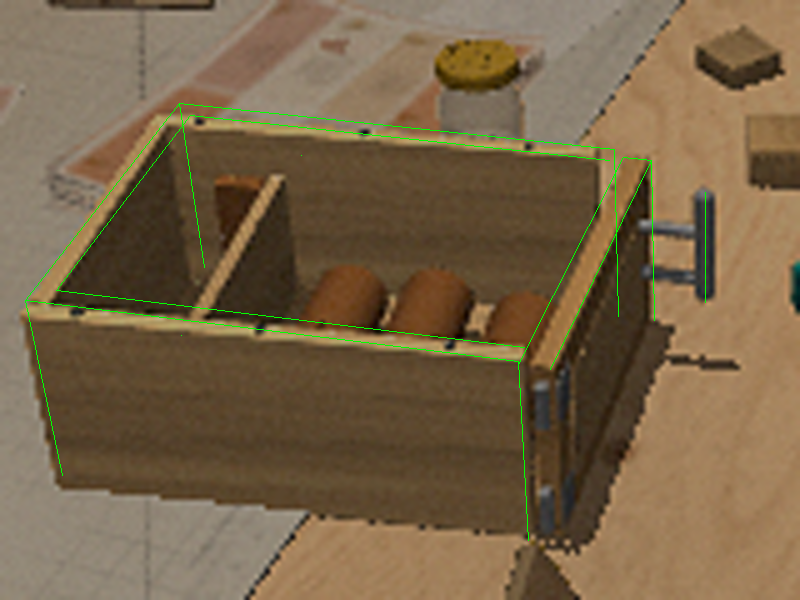

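Run:
```python
from h import *
from scipy.optimize import least_squares
t=cams.camera("top"); s=cams.camera("side")
obs=[(t,(270,105,120),(48/5.3+250,112/5.3+70)),(t,(270,-105,120),(460/5.3+250,60/5.3+70)),(t,(0,-105,120),(531/5.3+250,584/5.3+70)),
(s,(270,105,120),(24/5+190,306/5+150)),(s,(270,-105,120),(160/5+190,117/5+150)),(s,(0,-105,120),(613/5+190,151/5+150)),(s,(0,105,120),(521/5+190,359/5+150)),(s,(0,105,0),(528/5+190,540/5+150)),(s,(270,105,0),(60/5+190,486/5+150))]
f=lambda p:np.concatenate([(proj(c,C2W(p,P))[0]-uv) for c,P,uv in obs])
r=least_squares(f,(593,-97,.1),x_scale=(1,1,.01)); print(r.x,r.fun.reshape(-1,2).round(1))
p=r.x
for rr in models.regions_of("top","rod_1"): 
    m=rr["pixels"].astype(np.uint8); cs=max(cv2.findContours(m,0,2)[0],key=cv2.contourArea)
    W=np.array([back(t,q[0],38)[:2] for q in cs],np.float32); R=cv2.minAreaRect(W); print(R)
overlay(t,p,0.0,(250,70,360,220),5.3,"pics/o2.png",180)
overlay(s,p,0.0,(190,150,350,270),5,"pics/o2s.png",180)
```

```text
[ 5.92029766e+02 -9.59231805e+01  1.15571357e-01] [[-0.5 -1.2]
 [ 0.3 -0.6]
 [-0.3  0.5]
 [-0.2  0.9]
 [ 1.2 -1.5]
 [-1.3 -0.7]
 [ 0.6  0.5]
 [ 1.2  0.2]
 [-0.1  0.1]]
((735.0696411132812, -81.38189697265625), (45.13085174560547, 120.50374603271484), 6.989490032196045)
((626.5676879882812, -83.14849090576172), (42.30358123779297, 115.48623657226562), 6.123584747314453)
((683.8026733398438, -92.1448745727539), (45.48001480102539, 121.17955017089844), 7.985833644866943)
```

View pics/o2.png

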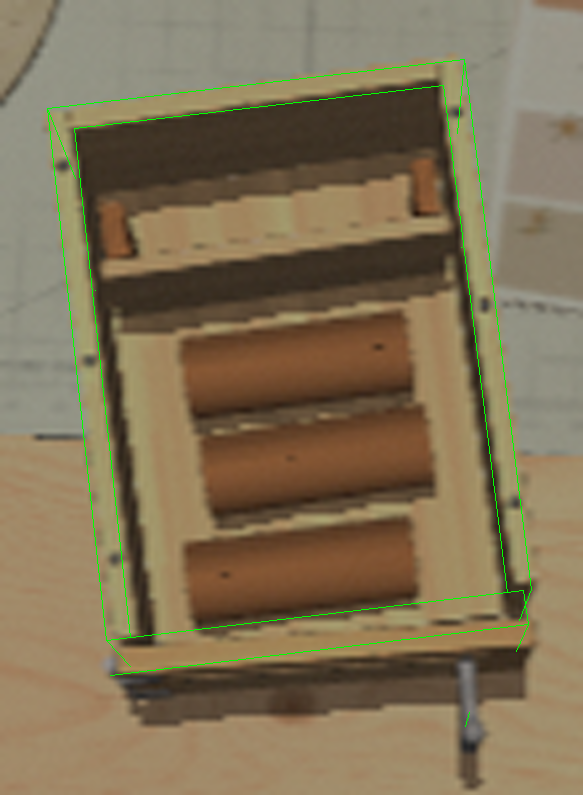

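View pics/o2s.png

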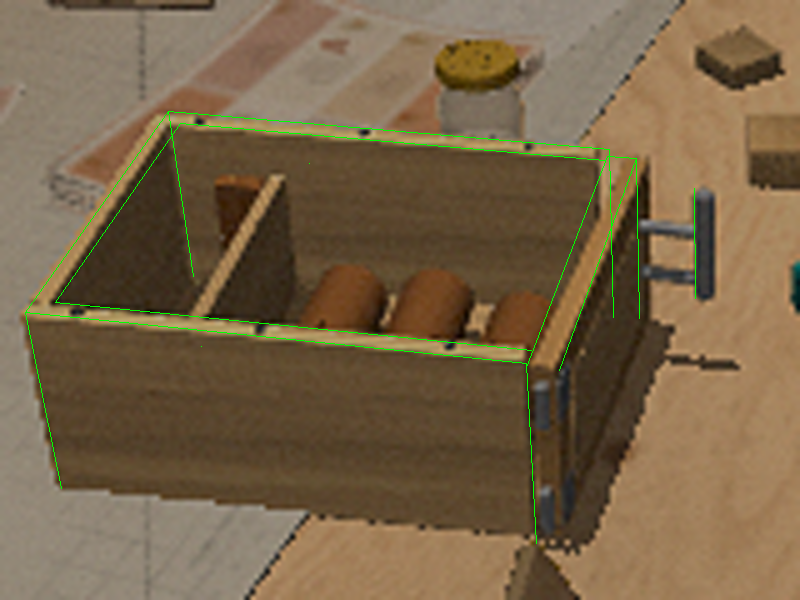

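Run:
```python
from h import *
t=cams.camera("top"); s=cams.camera("side"); p=(592,-95.9,.1156)
for d in (0,.04,.06,.08):
    print(d,wire(p,d)[-1][1].round(1), proj(t,wire(p,d)[-1]).round(1).tolist(), proj(s,wire(p,d)[-1]).round(1).tolist())
print(back(s,(331,187.5),123),back(t,(338.7,207.5),123))
for d in (0,.3,.6,1,1.4,1.75,1.92): print(d,wire(p,d)[-1][1].round(0))
c=t["frame"][180:225,320:360]; cv2.imwrite("pics/hd.png",cv2.resize(c,None,fx=12,fy=12,interpolation=0)[:,:,::-1])
c=t["frame"][190:300,350:480]; cv2.imwrite("pics/ch.png",cv2.resize(c,None,fx=5,fy=5,interpolation=2)[:,:,::-1])
m=None
for r in models.regions_of("top","chock_center"):
    if abs(r["point"][0]-400)<8: m=r["pixels"].astype(np.uint8)
    else: continue
    cs=max(cv2.findContours(m,0,2)[0],key=cv2.contourArea); 
    for z in (30,15):
        W=np.array([back(t,q[0],z)[:2] for q in cs],np.float32); print(z,cv2.minAreaRect(W))
```

```text
0 [ 543.1 -169.   123. ] [[337.2, 206.6], [338.1, 204.0]] [[328.5, 209.3], [328.4, 187.3]]
0.04 [ 536.  -167.4  123. ] [[336.7, 209.2], [337.5, 206.8]] [[330.7, 210.0], [330.7, 187.9]]
0.06 [ 532.5 -166.5  123. ] [[336.4, 210.4], [337.1, 208.1]] [[331.8, 210.4], [331.8, 188.3]]
0.08 [ 529.  -165.5  123. ] [[336.0, 211.7], [336.8, 209.5]] [[332.8, 210.7], [332.9, 188.7]]
[ 535.80571285 -169.8265788   123.        ] [ 534.10657433 -170.52759026  123.        ]
0 [ 543. -169.  123.]
0.3 [ 492. -150.  123.]
0.6 [ 449. -117.  123.]
1 [411. -57. 123.]
1.4 [399.  14. 123.]
1.75 [412.  76. 123.]
1.92 [426. 104. 123.]
30 ((437.4735107421875, -348.581298828125), (34.73168182373047, 65.80342102050781), 38.552825927734375)
15 ((437.6053771972656, -350.9732971191406), (35.1102294921875, 66.52068328857422), 38.55281448364258)
```

View pics/hd.png

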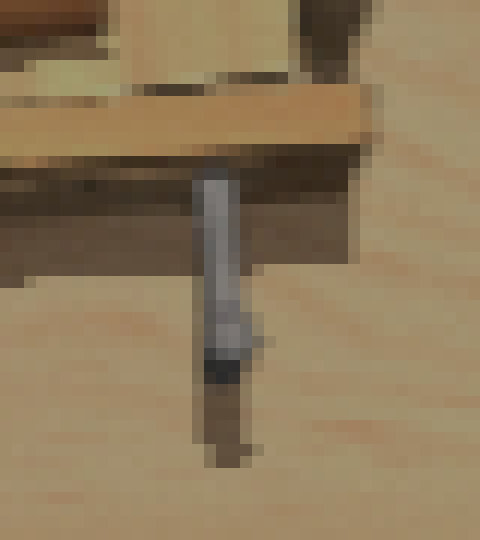

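View pics/ch.png

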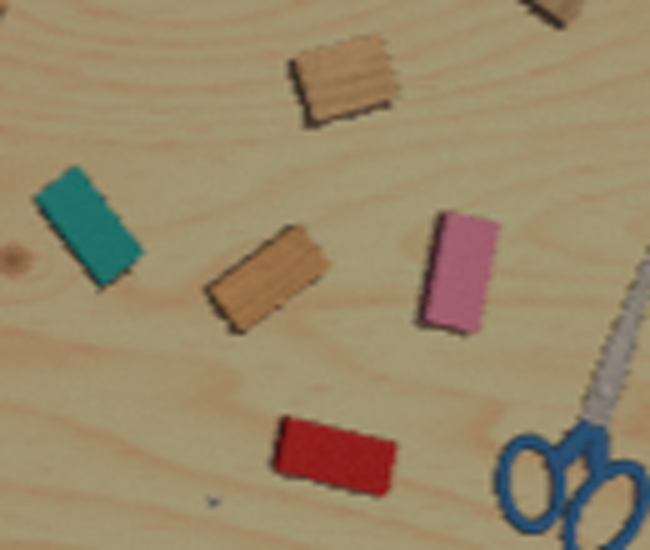

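```bash
cat > d.py <<'E'
import sys
from h import *
s=manip.read_state(); e=s["eef_pos"]; yaw=s["eef_rot"][2]
a=[float(v) for v in sys.argv[1:]]
d=np.array(a[:3])-e; c,n=np.cos(yaw),np.sin(yaw)
ty=a[3] if len(a)>3 else yaw
print("t",round(s["clock"],2),"pos",e.round(1),"rot",s["eef_rot"].round(3),"gap",round(s["finger_gap"],1),"F",s["wrist_force"].round(1))
print("tool cm",((d[0]*c+d[1]*n)/10).round(2),((d[0]*n-d[1]*c)/10).round(2),(-d[2]/10).round(2),"turn",round(yaw-ty,3),"(sign: about tool z down)")
E
python3 -m pendant '[[[4.8,-2.6,0.6,0],[9.6,-5.2,0.6,0],[14.4,-7.9,0.6,0],[19.2,-10.6,0.6,0],[24,-13.2,0.6,0]]]' 0.2 15
python3 -m pendant '[[[4.8,-2.6,0.6,0],[9.6,-5.2,0.6,0],[14.4,-7.9,0.6,0],[19.2,-10.6,0.6,0],[21.5,-12.0,0.6,0]]]'
python3 d.py 535 -170 180 0.1
```

```text
clock: 2.25
eef_pos: [310.1, -368.5, 207.7]
eef_rot: [3.141, -0.0, 0.225]
wrist_force: [0.3, -0.2, 0.0]
finger_gap: 58.2
clock: 2.75
eef_pos: [493.3, -203.3, 201.6]
eef_rot: [3.141, -0.0, 0.225]
wrist_force: [0.2, -0.7, -0.0]
finger_gap: 56.2
t 2.75 pos [ 493.3 -203.3  201.6] rot [ 3.141 -0.     0.225] gap 56.2 F [ 0.2 -0.7 -0. ]
tool cm 4.81 -2.31 2.16 turn 0.125 (sign: about tool z down)
```

```bash
python3 -m pendant '[[[0,0,0,0]]]' >/dev/null; python3 d.py 535 -170 180 0.1
```

```text
t 2.85 pos [ 494.5 -201.6  201.2] rot [-3.141 -0.     0.23 ] gap 56.8 F [ 0.3 -1.4 -0.2]
tool cm 4.66 -2.16 2.12 turn 0.13 (sign: about tool z down)
```

```bash
python3 -m pendant '[[[2.4,-1.1,1.1,0.12],[4.7,-2.2,2.1,0.12],[4.7,-2.2,2.1,0.12]]]' ; python3 d.py 535 -170 108
python3 - <<'E'
from h import *
for n,b in (("top",(280,150,400,240)),("side",(250,130,400,230))):
    c=cams.camera(n)["frame"][b[1]:b[3],b[0]:b[2]]; cv2.imwrite(f"pics/a_{n}.png",cv2.resize(c,None,fx=5,fy=5,interpolation=2)[:,:,::-1])
E
```

```text
clock: 3.15
eef_pos: [533.4, -171.9, 179.0]
eef_rot: [-3.14, 0.002, 0.107]
wrist_force: [-0.9, -0.2, 0.1]
finger_gap: 56.3
t 3.15 pos [ 533.4 -171.9  179. ] rot [-3.14e+00  2.00e-03  1.07e-01] gap 56.3 F [-0.9 -0.2  0.1]
tool cm 0.18 -0.17 7.1 turn 0.0 (sign: about tool z down)
```

View pics/a_side.png

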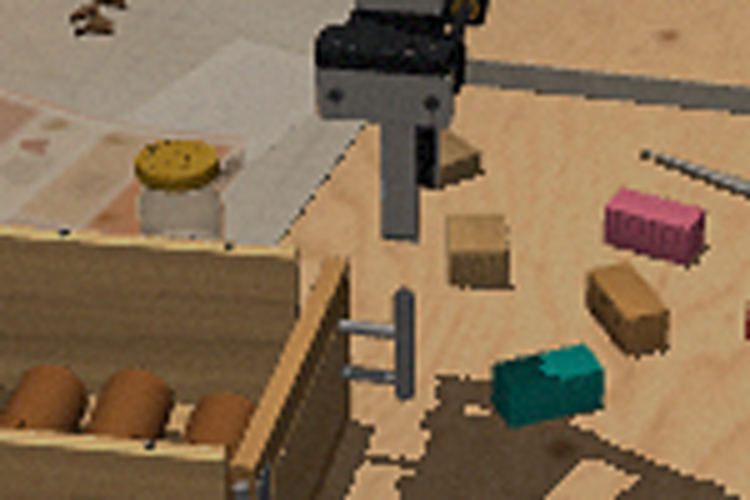

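View pics/a_top.png

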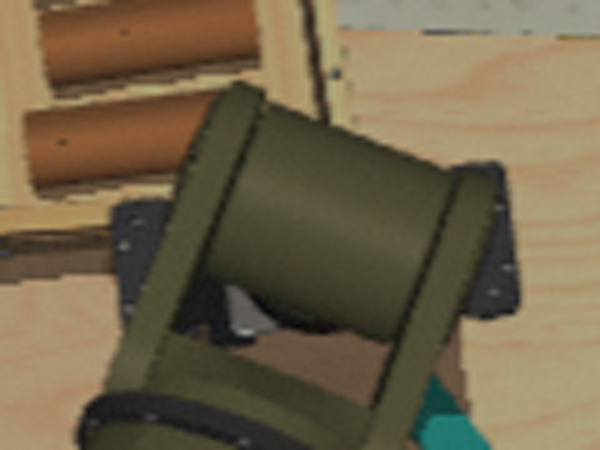

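The side view shows the fingers directly above the bar (crop 403,290). I'll descend to just above the upper stem, then close.

```bash
python3 -m pendant '[[[0.1,-0.15,2.5,0],[0.1,-0.15,5,0],[0.1,-0.15,7,0],[0.1,-0.15,7,0]]]'; python3 -m pendant '[[[0,0,0,0],[0,0,0,0],[0,0,0,0],[0,0,0,0]]]' -1 15; python3 d.py 535 -170 108
python3 - <<'E'
from h import *
for n,b in (("side",(250,130,400,230)),):
    c=cams.camera(n)["frame"][b[1]:b[3],b[0]:b[2]]; cv2.imwrite(f"pics/b_{n}.png",cv2.resize(c,None,fx=5,fy=5,interpolation=2)[:,:,::-1])
E
```

```text
clock: 3.65
eef_pos: [531.9, -172.2, 108.7]
eef_rot: [-3.14, 0.003, 0.104]
wrist_force: [0.6, 0.5, -0.2]
finger_gap: 56.4
clock: 4.05
eef_pos: [533.8, -171.8, 111.2]
eef_rot: [3.141, -0.001, 0.105]
wrist_force: [-0.0, 0.7, -0.2]
finger_gap: 27.7
t 4.05 pos [ 533.8 -171.8  111.2] rot [ 3.141e+00 -1.000e-03  1.050e-01] gap 27.7 F [-0.   0.7 -0.2]
tool cm 0.14 -0.16 0.32 turn 0.0 (sign: about tool z down)
```

View pics/b_side.png

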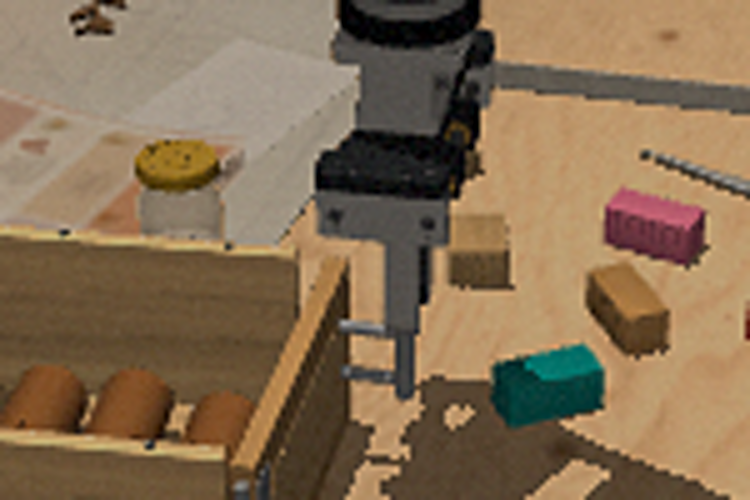

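```bash
python3 -m pendant '[[[0,0,0.2,0],[0,0,0.2,0],[0,0,0.2,0],[0,0,0.2,0]]]'; python3 d.py 535 -170 108
```

```text
clock: 4.5
eef_pos: [534.0, -170.2, 108.5]
eef_rot: [-3.14, -0.001, 0.105]
wrist_force: [2.1, 9.7, 3.0]
finger_gap: 11.6
t 4.5 pos [ 534.  -170.2  108.5] rot [-3.14e+00 -1.00e-03  1.05e-01] gap 11.6 F [2.1 9.7 3. ]
tool cm 0.1 -0.01 0.05 turn 0.0 (sign: about tool z down)
```

```bash
cat > arc.py <<'E'
import sys
from h import *
hx,hy=580,6.5
s=manip.read_state(); e=s["eef_pos"]; yaw=s["eef_rot"][2]; c,n=np.cos(yaw),np.sin(yaw)
v=e[:2]-[hx,hy]; r=np.hypot(*v); a=np.arctan2(v[1],v[0]); a=a if a<0 else a-2*np.pi
print("t",round(s["clock"],2),"pos",e.round(1),"r",r.round(1),"door",round(-1.775-a,3),"gap",round(s["finger_gap"],1),"F",s["wrist_force"].round(1))
for k in range(1,6):
    b=a-.09*k; rr=r+(181.2-r)*min(1,k/3); q=np.array([hx+rr*np.cos(b),hy+rr*np.sin(b)])-e[:2]
    print(round((q[0]*c+q[1]*n)/10,2),round((q[0]*n-q[1]*c)/10,2))
E
python3 arc.py
```

```text
t 4.5 pos [ 534.  -170.2  108.5] r 182.6 door 0.05 gap 11.6 F [2.1 9.7 3. ]
-1.49 -0.69
-2.91 -1.51
-4.24 -2.45
-5.52 -3.47
-6.69 -4.6
```

```bash
python3 -m pendant '[[[-1.5,-0.7,0,0],[-2.9,-1.5,0,0],[-4.2,-2.4,0,0],[-5.5,-3.5,0,0],[-6.7,-4.6,0,0]]]'; python3 arc.py
```

```text
clock: 5.0
eef_pos: [460.7, -134.2, 108.4]
eef_rot: [3.139, 0.002, 0.104]
wrist_force: [-7.0, -12.0, 3.4]
finger_gap: 11.3
t 5.0 pos [ 460.7 -134.2  108.4] r 184.4 door 0.499 gap 11.3 F [ -7.  -12.    3.4]
-1.01 -1.32
-1.89 -2.71
-2.63 -4.17
-3.34 -5.64
-3.91 -7.17
```

```bash
sed -i 's/181.2/185.0/' arc.py; python3 arc.py
```

```text
t 5.0 pos [ 460.7 -134.2  108.4] r 184.4 door 0.499 gap 11.3 F [ -7.  -12.    3.4]
-1.11 -1.24
-2.1 -2.57
-2.97 -3.99
-3.69 -5.49
-4.27 -7.05
```

```bash
python3 -m pendant '[[[-1.1,-1.2,0,0],[-2.1,-2.6,0,0],[-3.0,-4.0,0,0],[-3.7,-5.5,0,0],[-4.3,-7.0,0,0]]]'; python3 arc.py
```

```text
clock: 5.5
eef_pos: [411.5, -67.2, 108.4]
eef_rot: [3.141, 0.0, 0.104]
wrist_force: [1.5, -1.4, -2.6]
finger_gap: 11.6
t 5.5 pos [411.5 -67.2 108.4] r 183.9 door 0.954 gap 11.6 F [ 1.5 -1.4 -2.6]
-0.47 -1.59
-0.79 -3.22
-0.96 -4.87
-0.95 -6.54
-0.79 -8.19
```

```bash
python3 -m pendant '[[[-0.5,-1.6,0,0],[-0.8,-3.2,0,0],[-0.9,-4.9,0,0],[-0.9,-6.5,0,0],[-0.7,-8.2,0,0]]]'; python3 arc.py
```

```text
clock: 6.0
eef_pos: [396.0, 14.1, 108.3]
eef_rot: [-3.142, 0.0, 0.105]
wrist_force: [1.4, -2.7, -5.0]
finger_gap: 11.7
t 6.0 pos [396.   14.1 108.3] r 184.2 door 1.408 gap 11.7 F [ 1.4 -2.7 -5. ]
0.29 -1.63
0.72 -3.24
1.3 -4.8
2.04 -6.29
2.91 -7.71
```

```bash
python3 -m pendant '[[[0.3,-1.6,0,0],[0.7,-3.2,0,0],[1.3,-4.8,0,0],[2.0,-6.3,0,0],[2.9,-7.7,0,0]]]'; python3 arc.py
```

```text
clock: 6.5
eef_pos: [417.1, 93.8, 108.3]
eef_rot: [3.142, 0.0, 0.105]
wrist_force: [0.4, -2.8, -2.4]
finger_gap: 11.5
t 6.5 pos [417.1  93.8 108.3] r 184.8 door 1.859 gap 11.5 F [ 0.4 -2.8 -2.4]
0.99 -1.34
2.1 -2.58
3.31 -3.71
4.63 -4.73
6.03 -5.63
```

One more small step towards the stop, then release.

```bash
python3 -m pendant '[[[0.5,-0.7,0,0],[0.9,-1.2,0,0],[0.9,-1.2,0,0]]]'; python3 arc.py|head -1;  python3 -m pendant '[[[0,0,0,0],[0,0,0,0],[0,0,0,0],[0,0,0,0]]]' 0; python3 arc.py|head -1
```

```text
clock: 6.8
eef_pos: [423.9, 103.5, 107.6]
eef_rot: [3.136, 0.004, 0.106]
wrist_force: [-4.6, -31.7, 0.9]
finger_gap: 22.7
t 6.8 pos [423.9 103.5 107.6] r 183.8 door 1.922 gap 22.7 F [ -4.6 -31.7   0.9]
clock: 7.2
eef_pos: [425.0, 105.8, 108.6]
eef_rot: [-3.141, -0.0, 0.105]
wrist_force: [-0.7, 0.5, 0.2]
finger_gap: 46.6
t 7.2 pos [425.  105.8 108.6] r 184.1 door 1.937 gap 46.6 F [-0.7  0.5  0.2]
```

```bash
python3 -m pendant '[[[0,0,-4,0],[0,0,-8,0],[0,4,-9.5,-0.12],[0,8.5,-9.5,-0.26],[0,13,-9.5,-0.4]]]' 1; python3 -m pendant '[[[0,0,0,0]]]'; python3 d.py 437.5 -350 150 0.66
python3 - <<'E'
from h import *
for n in ("top","side"):
    c=cams.camera(n)["frame"]; cv2.imwrite(f"pics/c_{n}.png",c[:,:,::-1])
E
```

```text
clock: 7.7
eef_pos: [438.4, -16.9, 204.2]
eef_rot: [3.141, -0.002, 0.484]
wrist_force: [0.2, 0.0, 0.3]
finger_gap: 83.5
clock: 7.8
eef_pos: [438.4, -19.0, 203.6]
eef_rot: [3.141, -0.0, 0.48]
wrist_force: [-0.3, 1.0, 0.5]
finger_gap: 91.6
t 7.8 pos [438.4 -19.  203.6] rot [ 3.141 -0.     0.48 ] gap 91.6 F [-0.3  1.   0.5]
tool cm -15.38 29.31 5.36 turn -0.18 (sign: about tool z down)
```

View pics/c_top.png

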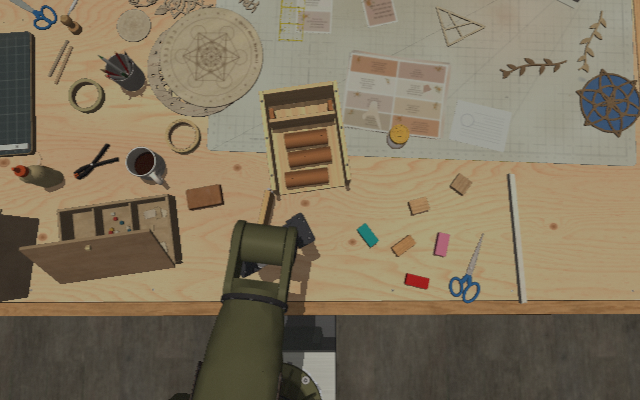

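View pics/c_side.png

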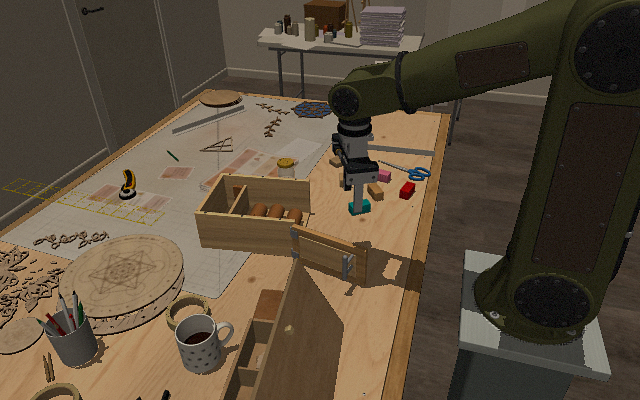

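The door stands wide open (top 265,205) and the other things are undisturbed. On to the chock.

```bash
python3 -m pendant '[[[-2.2,4.2,0.8,-0.05],[-4.4,8.4,1.6,-0.1],[-6.6,12.6,2.4,-0.18],[-8.8,16.8,3.2,-0.18],[-11,21,4,-0.18]]]';python3 -m pendant '[[[-2,4.0,0.8,0],[-4.0,7.8,1.2,0],[-4.0,7.8,1.2,0]]]'; python3 d.py 437.5 -350 70 0.66
python3 - <<'E'
from h import *
from scipy.optimize import minimize
m={}
for n in ("side","top"):
    c=cams.camera(n); m[n]=c; b=(320,150,450,260)
    f=c["frame"]; cv2.imwrite(f"pics/d_{n}.png",cv2.resize(f[b[1]:b[3],b[0]:b[2]],None,fx=5,fy=5,interpolation=2)[:,:,::-1])
    for r in models.regions_of(n,"chock_center"): print(n,r["score"],r["point"])
E
```

```text
clock: 8.4
eef_pos: [437.3, -253.4, 163.2]
eef_rot: [3.141, -0.0, 0.657]
wrist_force: [1.6, 0.2, -0.2]
finger_gap: 94.0
clock: 8.7
eef_pos: [453.5, -341.3, 150.0]
eef_rot: [-3.14, 0.0, 0.653]
wrist_force: [0.1, -0.1, -0.8]
finger_gap: 94.2
t 8.7 pos [ 453.5 -341.3  150. ] rot [-3.14   0.     0.653] gap 94.2 F [ 0.1 -0.1 -0.8]
tool cm -1.8 -0.28 8.0 turn -0.007 (sign: about tool z down)
side 0.75 [285.8, 166.4]
side 0.71 [359.6, 207.7]
side 0.68 [383.1, 176.0]
side 0.56 [374.0, 190.5]
side 0.54 [408.2, 189.6]
side 0.47 [276.0, 211.9]
top 0.57 [366.9, 234.8]
top 0.33 [307.6, 154.4]
```

View pics/d_side.png

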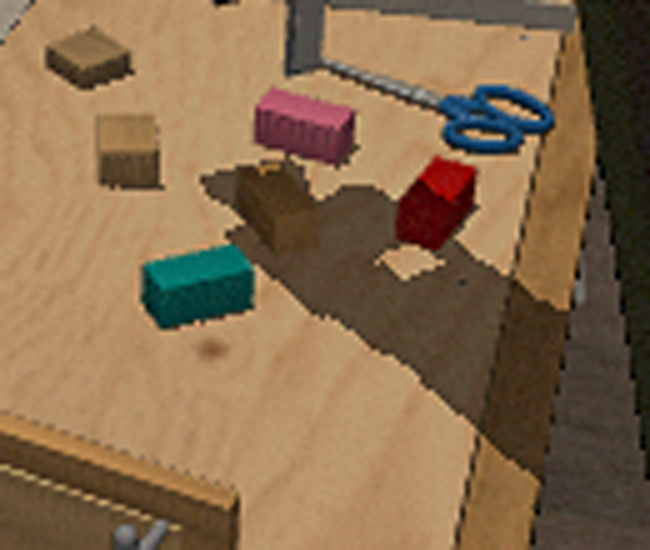

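Run:
```python
from h import *
from scipy.optimize import least_squares
# chock fit from the first pictures: saved frames + networks on the newest unavailable -> segment by corners of clicked crops
t=cams.camera("top"); s=cams.camera("side")
def corners(p,zs=(0,30)):
    c,n=np.cos(p[2]),np.sin(p[2])
    return np.array([(p[0]+c*a-n*b,p[1]+n*a+c*b,z) for z in zs for a,b in ((15,31),(15,-31),(-15,-31),(-15,31))])
f=cv2.imread("pics/top0.png"); 
for cam,fn,b,o in ((t,"top0",(370,210,440,280),"e_top"),(s,"side0",(340,160,420,220),"e_side")):
    im=cv2.imread(f"pics/{fn}.png")[b[1]:b[3],b[0]:b[2]]; k=7; im=cv2.resize(im,None,fx=k,fy=k,interpolation=2)
    u=(proj(cam,corners((437.5,-350,.66)))-b[:2]+.5)*k-.5; u=u.round().astype(int)
    for g in (u[:4],u[4:]): cv2.polylines(im,[g.reshape(-1,1,2)],True,(0,255,0),1)
    cv2.imwrite(f"pics/{o}.png",im)
```

```text
(no output)
```

View pics/e_top.png

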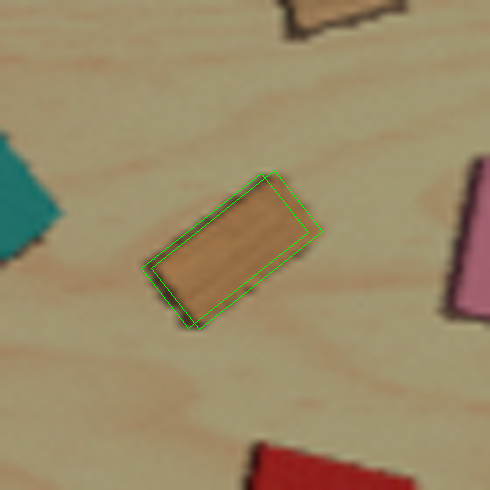

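View pics/e_side.png

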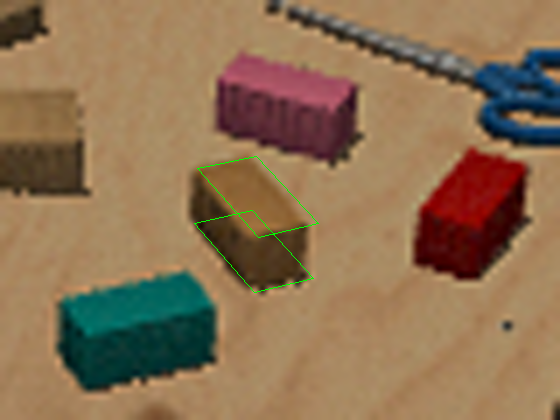

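```bash
python3 d.py 439 -350.5 25 0.66
```

```text
t 9.0 pos [ 453.4 -337.7  152. ] rot [ 3.141 -0.     0.659] gap 94.0 F [-0.2  0.4 -0.2]
tool cm -1.92 0.13 12.7 turn -0.001 (sign: about tool z down)
```

```bash
python3 -m pendant '[[[-1.9,0.1,4,0],[-1.9,0.1,7,0],[-1.9,0.1,7,0]]]'; python3 d.py 439 -350.5 25 0.66
python3 - <<'E'
from h import *
c=cams.camera("side"); b=(340,140,440,230); cv2.imwrite(f"pics/f_side.png",cv2.resize(c["frame"][b[1]:b[3],b[0]:b[2]],None,fx=6,fy=6,interpolation=2)[:,:,::-1])
E
```

```text
clock: 9.3
eef_pos: [437.2, -349.6, 78.5]
eef_rot: [-3.136, 0.001, 0.657]
wrist_force: [-1.1, 0.1, -0.5]
finger_gap: 94.2
t 9.3 pos [ 437.2 -349.6   78.5] rot [-3.136e+00  1.000e-03  6.570e-01] gap 94.2 F [-1.1  0.1 -0.5]
tool cm 0.09 0.18 5.35 turn -0.003 (sign: about tool z down)
```

View pics/f_side.png

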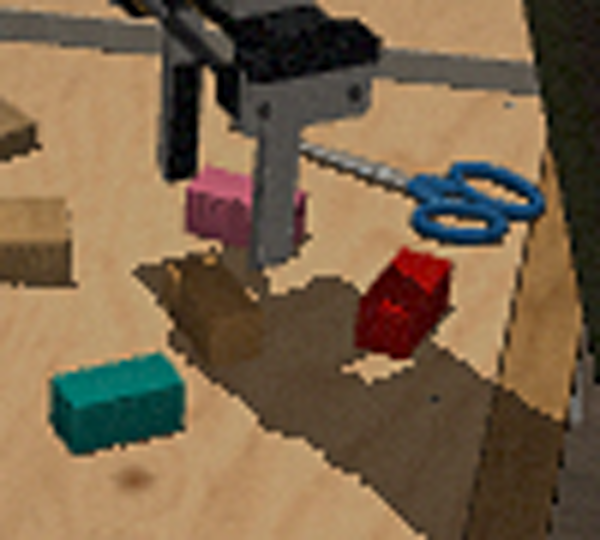

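```bash
python3 -m pendant '[[[0.1,0.15,2.5,0],[0.1,0.15,4.5,0],[0.1,0.15,5.3,0],[0.1,0.15,5.3,0]]]'; python3 -m pendant '[[[0,0,0,0],[0,0,0,0],[0,0,0,0],[0,0,0,0],[0,0,0,0]]]' -1 20;  python3 d.py 439 -350.5 25 0.66
python3 - <<'E'
from h import *
c=cams.camera("side"); b=(340,140,440,230); cv2.imwrite(f"pics/g_side.png",cv2.resize(c["frame"][b[1]:b[3],b[0]:b[2]],None,fx=6,fy=6,interpolation=2)[:,:,::-1])
E
```

```text
clock: 9.75
eef_pos: [440.7, -351.9, 29.2]
eef_rot: [3.141, -0.0, 0.658]
wrist_force: [-0.2, -0.4, 0.6]
finger_gap: 94.2
clock: 10.25
eef_pos: [440.3, -352.2, 28.8]
eef_rot: [3.141, -0.0, 0.657]
wrist_force: [-0.5, 0.0, 2.9]
finger_gap: 61.6
t 10.25 pos [ 440.3 -352.2   28.8] rot [ 3.141 -0.     0.657] gap 61.6 F [-0.5  0.   2.9]
tool cm -0.0 -0.21 0.38 turn -0.003 (sign: about tool z down)
```

View pics/g_side.png

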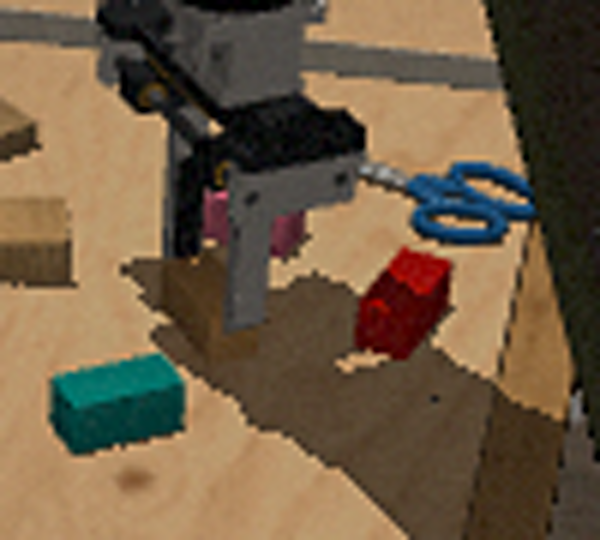

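```bash
python3 -m pendant '[[[0,0,0,0],[0,0,0.2,0],[0,0,0.4,0]]]' 0.6;python3 -m pendant '[[[0,0,0,0],[0,0,0,0],[0,0,0,0],[0,0,0,0]]]' -1 20;  python3 d.py 439 -350.5 25 0.66
```

```text
clock: 10.6
eef_pos: [440.1, -352.0, 24.2]
eef_rot: [-3.141, 0.0, 0.657]
wrist_force: [0.4, -0.5, 0.1]
finger_gap: 75.1
clock: 11.0
eef_pos: [440.2, -352.1, 24.4]
eef_rot: [-3.142, 0.0, 0.657]
wrist_force: [0.0, 0.4, -1.1]
finger_gap: 61.6
t 11.0 pos [ 440.2 -352.1   24.4] rot [-3.142  0.     0.657] gap 61.6 F [ 0.   0.4 -1.1]
tool cm -0.0 -0.2 -0.06 turn -0.003 (sign: about tool z down)
```

```bash
python3 -m pendant '[[[0,0,-3,0],[0,0,-7,0],[0,0,-10,0.1],[0,0,-10,0.2]]]'; python3 d.py 547.3 -101 110 0.1156
python3 - <<'E'
import numpy as np
from scipy.optimize import least_squares
P=np.array([(460.7,-134.2),(411.5,-67.2),(396,14.1),(417.1,93.8),(424,103.5),(534,-170.2)])
for rr in (181.2,None):
    f=(lambda p:np.hypot(*(P-p[:2]).T)-(rr or p[2])); r=least_squares(f,(580,6,181)); print(r.x,r.fun.round(1))
E
```

```text
clock: 11.4
eef_pos: [441.6, -353.3, 128.9]
eef_rot: [3.135, -0.003, 0.453]
wrist_force: [0.2, -0.4, -0.0]
finger_gap: 61.8
t 11.4 pos [ 441.6 -353.3  128.9] rot [ 3.135e+00 -3.000e-03  4.530e-01] gap 61.8 F [ 0.2 -0.4 -0. ]
tool cm 20.55 -18.04 1.89 turn 0.338 (sign: about tool z down)
[576.55640739   5.98845672 181.        ] [ 0.7 -0.6 -0.5  0.8 -0.1  0.1]
[577.89534607   6.44056717 182.3402576 ] [ 0.7 -0.4 -0.3  0.7 -0.4 -0.3]
```

```bash
python3 d.py 544.8 -103 110 0.1156; python3 -m pendant '[[[3.4,-3,0.3,0.08],[6.8,-6,0.6,0.17],[10.2,-9,0.9,0.25],[13.6,-12,1.2,0.338],[17,-15,1.5,0.338]]]'; python3 -m pendant '[[[0,0,0,0],[0,0,0,0]]]';  python3 d.py 544.8 -103 60 0.1156
python3 - <<'E'
from h import *
for n,b in (("side",(190,120,430,270)),):
    c=cams.camera(n); cv2.imwrite(f"pics/i_{n}.png",cv2.resize(c["frame"][b[1]:b[3],b[0]:b[2]],None,fx=3.3,fy=3.3,interpolation=2)[:,:,::-1])
E
```

```text
t 11.4 pos [ 441.6 -353.3  128.9] rot [ 3.135e+00 -3.000e-03  4.530e-01] gap 61.8 F [ 0.2 -0.4 -0. ]
tool cm 20.24 -17.97 1.89 turn 0.338 (sign: about tool z down)
clock: 11.9
eef_pos: [527.0, -140.7, 109.5]
eef_rot: [3.141, -0.0, 0.116]
wrist_force: [-0.2, -1.1, -0.7]
finger_gap: 61.9
clock: 12.1
eef_pos: [526.7, -141.8, 109.4]
eef_rot: [3.142, 0.0, 0.121]
wrist_force: [-0.2, 0.1, 0.5]
finger_gap: 61.8
t 12.1 pos [ 526.7 -141.8  109.4] rot [3.142 0.    0.121] gap 61.8 F [-0.2  0.1  0.5]
tool cm 2.27 -3.63 4.94 turn 0.006 (sign: about tool z down)
```

View pics/i_side.png

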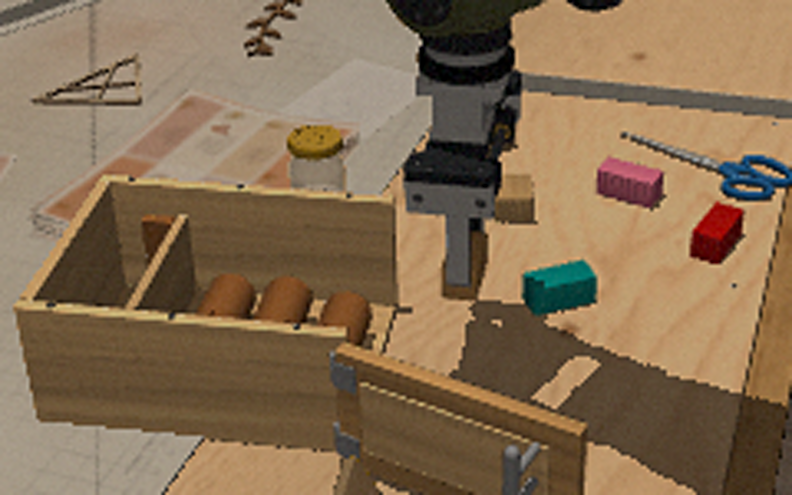

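```bash
python3 -m pendant '[[[1.1,-1.8,0.5,0],[2.2,-3.6,1.5,0],[2.2,-3.6,4.0,0],[2.2,-3.6,6.0,0],[2.2,-3.6,6.0,0]]]'; python3 d.py 544.8 -103 34.5 0.1156
```

```text
clock: 12.65
eef_pos: [542.5, -105.0, 47.3]
eef_rot: [-3.14, 0.004, 0.118]
wrist_force: [-0.1, 0.0, -0.2]
finger_gap: 62.0
t 12.65 pos [ 542.5 -105.    47.3] rot [-3.14   0.004  0.118] gap 62.0 F [-0.1  0.  -0.2]
tool cm 0.25 -0.17 1.28 turn 0.002 (sign: about tool z down)
```

```bash
python3 -m pendant '[[[0.2,-0.2,0.6,0],[0.2,-0.2,1.2,0],[0.2,-0.2,1.2,0]]]'; python3 d.py 544.8 -103 34.5 0.1156
python3 - <<'E'
from h import *
c=cams.camera("side"); b=(230,120,390,240); cv2.imwrite("pics/j_side.png",cv2.resize(c["frame"][b[1]:b[3],b[0]:b[2]],None,fx=5,fy=5,interpolation=2)[:,:,::-1])
c=cams.camera("top"); b=(250,80,370,200); cv2.imwrite("pics/j_top.png",cv2.resize(c["frame"][b[1]:b[3],b[0]:b[2]],None,fx=5,fy=5,interpolation=2)[:,:,::-1])
E
```

```text
clock: 12.95
eef_pos: [545.8, -102.1, 37.4]
eef_rot: [-3.142, 0.0, 0.119]
wrist_force: [-0.5, 0.0, -0.5]
finger_gap: 61.9
t 12.95 pos [ 545.8 -102.1   37.4] rot [-3.142  0.     0.119] gap 61.9 F [-0.5  0.  -0.5]
tool cm -0.11 0.08 0.29 turn 0.003 (sign: about tool z down)
```

View pics/j_side.png

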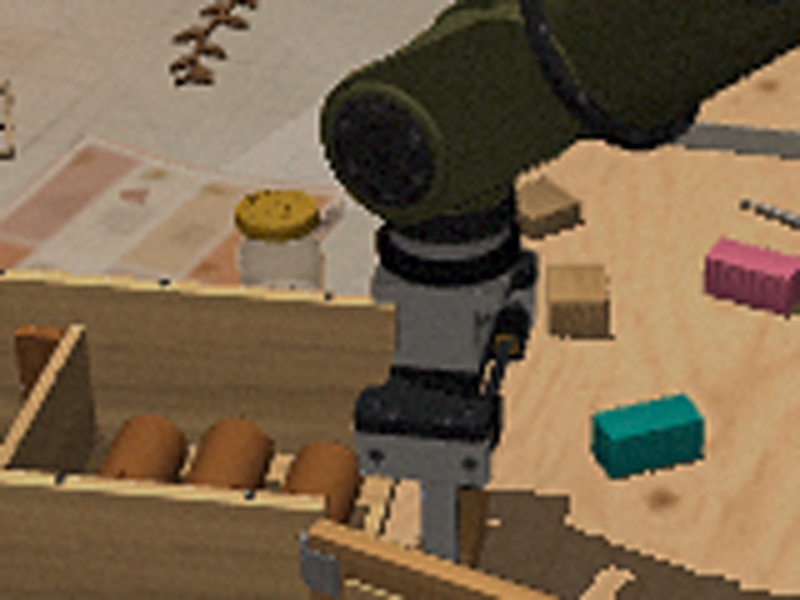

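View pics/j_top.png

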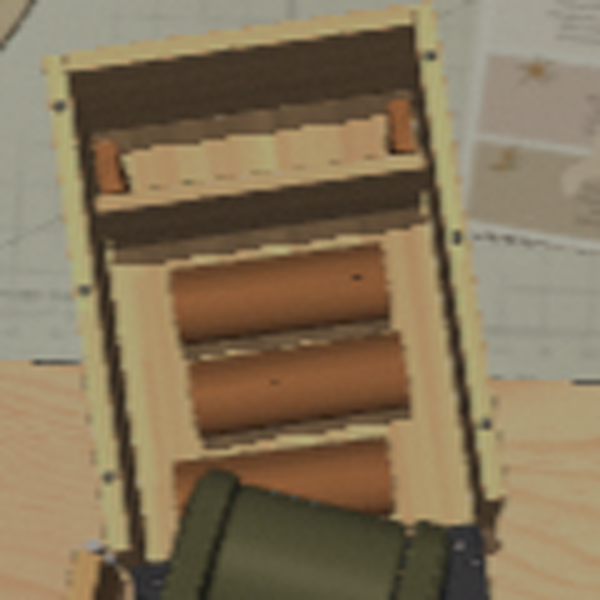

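```bash
python3 -m pendant '[[[0.8,0,0.25,0],[1.6,0,0.25,0],[2.4,0,0.25,0],[3.0,0,0.25,0],[3.4,0,0.25,0]]]'; python3 d.py 544.8 -103 34.5 0.1156
```

```text
clock: 13.55
eef_pos: [580.3, -97.6, 34.9]
eef_rot: [3.142, -0.0, 0.12]
wrist_force: [0.4, -0.0, -1.5]
finger_gap: 61.8
t 13.55 pos [580.3 -97.6  34.9] rot [ 3.142 -0.     0.12 ] gap 61.8 F [ 0.4 -0.  -1.5]
tool cm -3.58 0.11 0.04 turn 0.004 (sign: about tool z down)
```

Run:
```python
from h import *
c=cams.camera("side"); b=(230,120,390,240); cv2.imwrite("pics/k_side.png",cv2.resize(c["frame"][b[1]:b[3],b[0]:b[2]],None,fx=5,fy=5,interpolation=2)[:,:,::-1])
```

```text
(no output)
```

View pics/k_side.png

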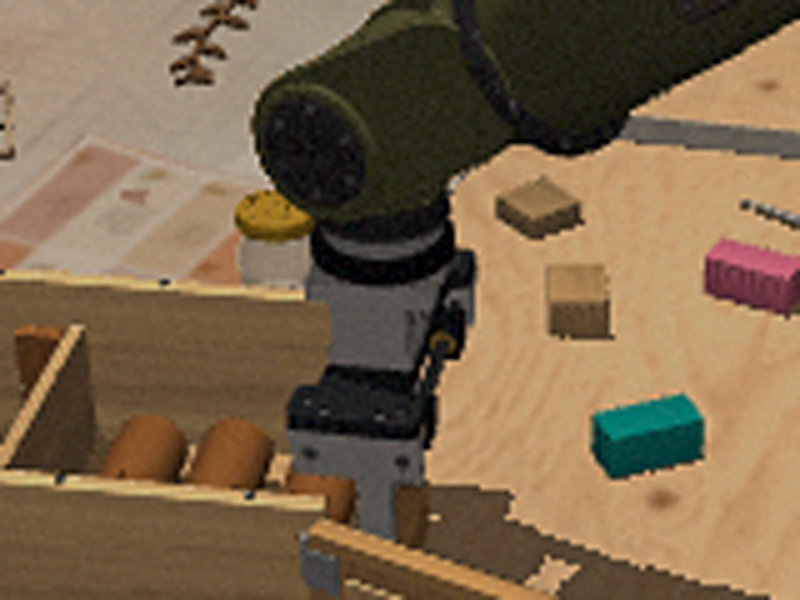

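```bash
for i in 1; do python3 -m pendant '[[[0.3,0,0,0],[0.6,0,0,0],[0.9,0,0,0],[1.2,0,0,0],[1.5,0,0,0]]]'; done; python3 -m pendant '[[[0.3,0,0,0],[0.6,0,0,0],[0.9,0,0,0],[1.2,0,0,0],[1.5,0,0,0]]]'
python3 - <<'E'
from h import *
c=cams.camera("side"); b=(230,120,390,240); cv2.imwrite("pics/l_side.png",cv2.resize(c["frame"][b[1]:b[3],b[0]:b[2]],None,fx=5,fy=5,interpolation=2)[:,:,::-1])
c=cams.camera("top"); b=(250,80,370,200); cv2.imwrite("pics/l_top.png",cv2.resize(c["frame"][b[1]:b[3],b[0]:b[2]],None,fx=5,fy=5,interpolation=2)[:,:,::-1])
E
```

```text
clock: 14.1
eef_pos: [594.7, -96.0, 35.0]
eef_rot: [3.142, -0.0, 0.119]
wrist_force: [0.3, -0.0, -0.7]
finger_gap: 61.6
clock: 14.6
eef_pos: [609.6, -94.2, 34.9]
eef_rot: [3.142, -0.0, 0.119]
wrist_force: [-0.4, 1.3, 0.6]
finger_gap: 61.8
```

View pics/l_side.png

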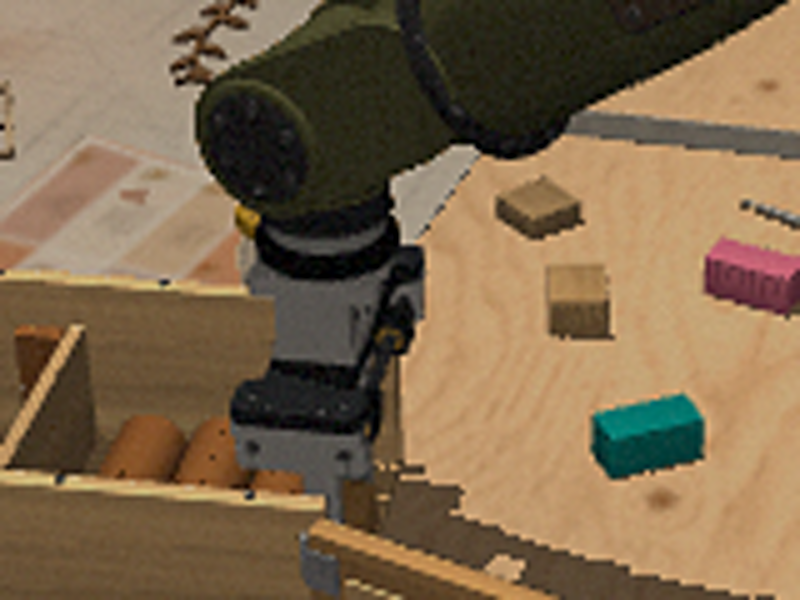

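View pics/l_top.png

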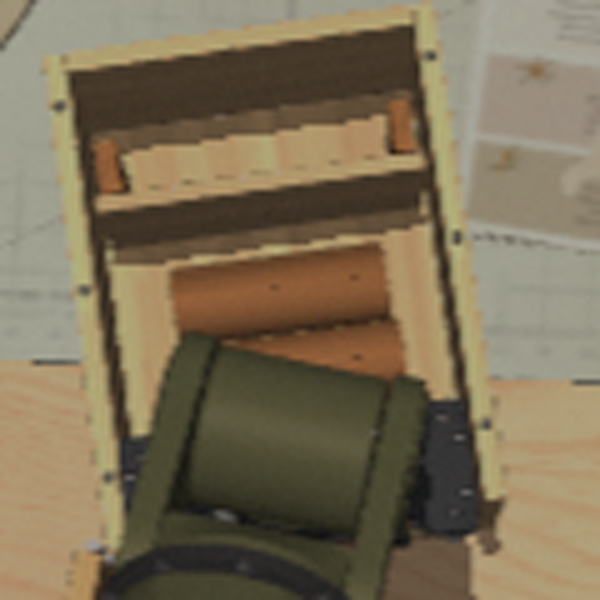

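```bash
python3 -m pendant '[[[0.3,0,0,0],[0.6,0,0,0],[0.8,0,0,0],[1.0,0,0,0]]]'
python3 - <<'E'
from h import *
c=cams.camera("top"); b=(250,80,370,200); cv2.imwrite("pics/m_top.png",cv2.resize(c["frame"][b[1]:b[3],b[0]:b[2]],None,fx=5,fy=5,interpolation=2)[:,:,::-1])
E
```

```text
clock: 15.1
eef_pos: [619.5, -93.0, 34.9]
eef_rot: [-3.142, -0.0, 0.119]
wrist_force: [-2.2, -0.5, 0.1]
finger_gap: 61.7
```

View pics/m_top.png

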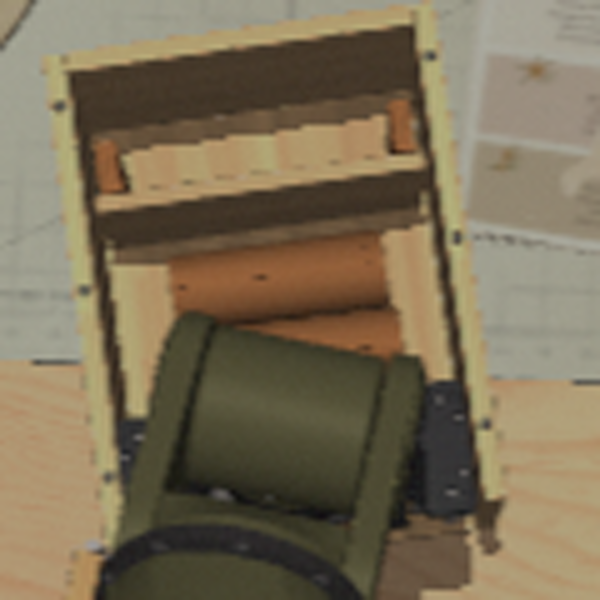

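```bash
for i in 1; do python3 -m pendant '[[[0.2,0,0,0],[0.4,0,0,0],[0.6,0,0,0]]]' | grep -E "pos|force"; done; python3 -m pendant '[[[0.2,0,0,0],[0.4,0,0,0],[0.5,0,0,0]]]'| grep -E "pos|force"
python3 - <<'E'
from h import *
c=cams.camera("top"); b=(250,80,370,200); cv2.imwrite("pics/n_top.png",cv2.resize(c["frame"][b[1]:b[3],b[0]:b[2]],None,fx=5,fy=5,interpolation=2)[:,:,::-1])
E
```

```text
eef_pos: [625.5, -92.3, 35.0]
wrist_force: [-0.8, 0.3, -0.8]
eef_pos: [630.5, -91.7, 35.0]
wrist_force: [-0.6, -0.5, 0.6]
```

View pics/n_top.png

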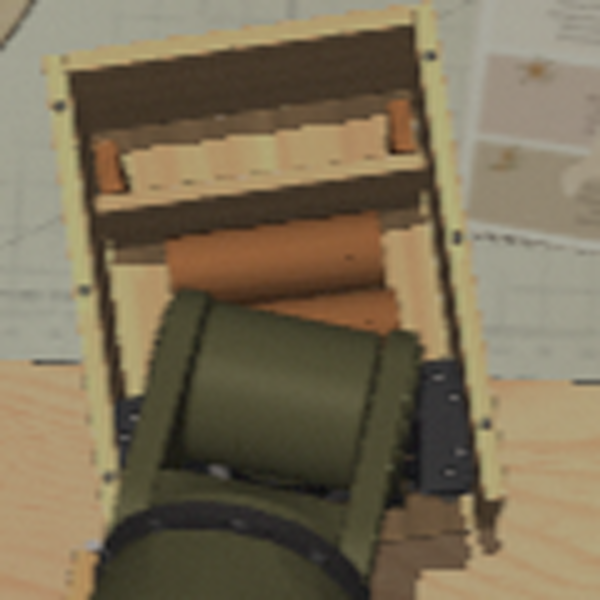

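```bash
python3 -m pendant '[[[0.1,0,0,0],[0.2,0,0,0],[0.3,0,0,0]]]' | grep -E "pos|force"; python3 -m pendant '[[[0.1,0,0,0],[0.2,0,0,0]]]' | grep -E "pos|force"
```

```text
eef_pos: [633.1, -91.4, 34.9]
wrist_force: [-4.4, -1.3, 2.4]
eef_pos: [633.6, -91.5, 34.5]
wrist_force: [-15.5, -4.3, 4.9]
```

```bash
python3 -m pendant '[[[-0.1,0,0.1,0],[-0.1,0,0.2,0],[-0.1,0,0.2,0]]]' | grep -E "pos|force"
python3 - <<'E'
from h import *
c=cams.camera("side"); b=(230,120,390,240); cv2.imwrite("pics/p_side.png",cv2.resize(c["frame"][b[1]:b[3],b[0]:b[2]],None,fx=5,fy=5,interpolation=2)[:,:,::-1])
c=cams.camera("top"); b=(250,80,370,200); cv2.imwrite("pics/p_top.png",cv2.resize(c["frame"][b[1]:b[3],b[0]:b[2]],None,fx=5,fy=5,interpolation=2)[:,:,::-1])
E
```

```text
eef_pos: [633.4, -91.4, 32.5]
wrist_force: [-5.5, 0.5, -1.0]
```

View pics/p_side.png

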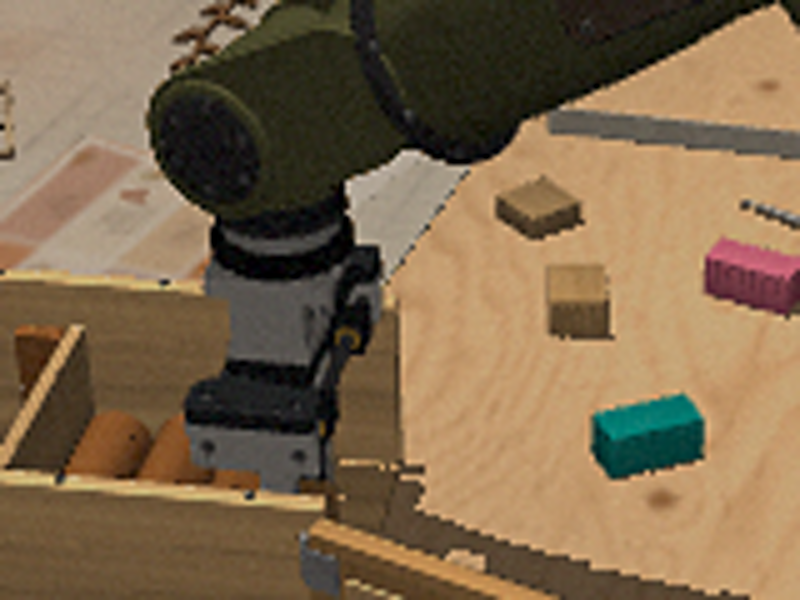

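View pics/p_top.png

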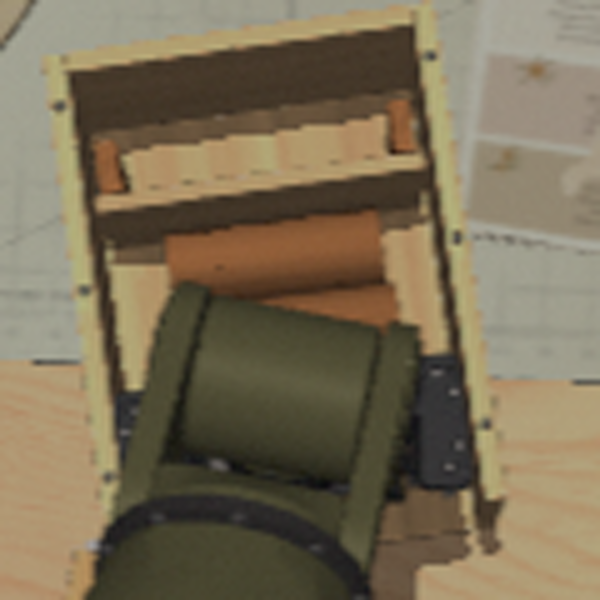

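```bash
python3 -m pendant '[[[0,0,0,0],[0,0,0,0],[0,0,0,0],[0,0,0,0]]]' 0.6; python3 -m pendant '[[[0,0,-1,0],[0,0,-3,0],[0,0,-6,0],[0,0,-10,0],[0,0,-14,0]]]';python3 -m pendant '[[[-4.5,0,0,0],[-9,0,0,0],[-13.5,0,0,0],[-17,0,0,0],[-20,0,0,0]]]'
python3 - <<'E'
from h import *
c=cams.camera("side"); b=(190,120,350,240); cv2.imwrite("pics/q_side.png",cv2.resize(c["frame"][b[1]:b[3],b[0]:b[2]],None,fx=5,fy=5,interpolation=2)[:,:,::-1])
c=cams.camera("top"); b=(250,80,370,200); cv2.imwrite("pics/q_top.png",cv2.resize(c["frame"][b[1]:b[3],b[0]:b[2]],None,fx=5,fy=5,interpolation=2)[:,:,::-1])
E
```

```text
clock: 17.1
eef_pos: [634.3, -91.2, 33.0]
eef_rot: [3.142, -0.0, 0.119]
wrist_force: [-0.2, -0.6, -0.4]
finger_gap: 75.2
clock: 17.6
eef_pos: [634.0, -91.2, 175.2]
eef_rot: [3.142, -0.0, 0.119]
wrist_force: [0.1, -0.4, 0.1]
finger_gap: 75.1
clock: 18.1
eef_pos: [434.0, -115.1, 173.8]
eef_rot: [3.141, -0.001, 0.119]
wrist_force: [0.6, 0.2, 0.1]
finger_gap: 75.0
```

View pics/q_side.png

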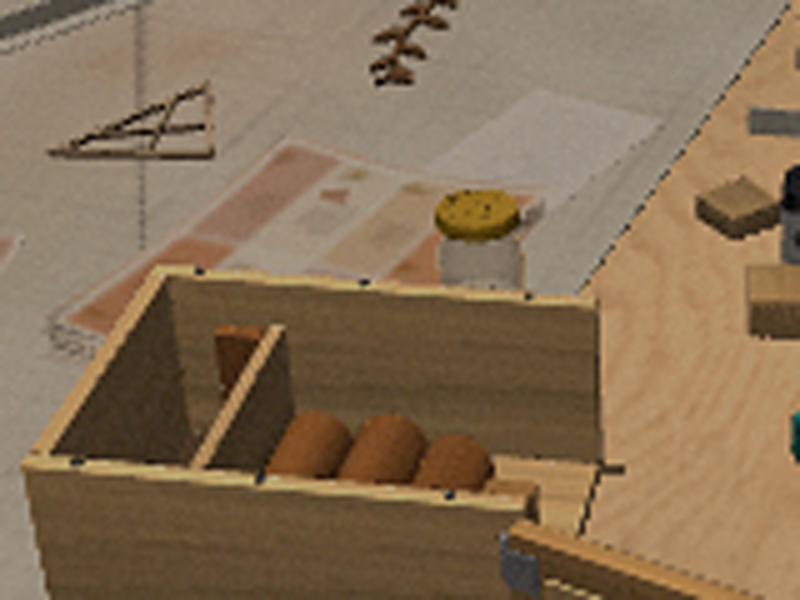

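View pics/q_top.png

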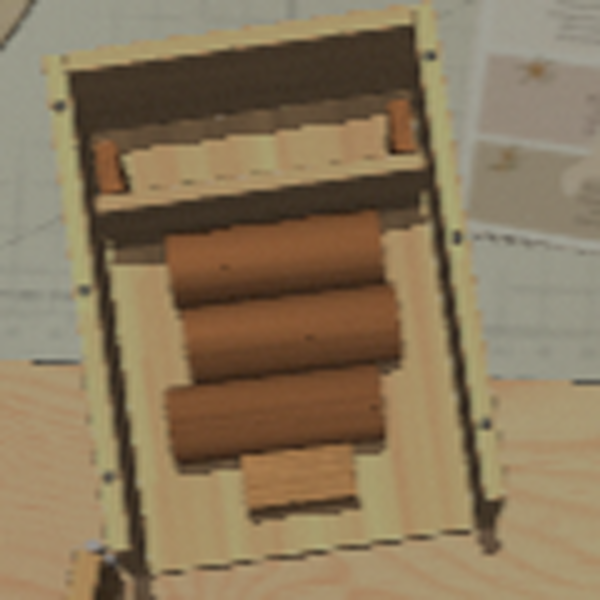

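The three bars are in a row, with the block (top crop 300,480) against the front one. Now I check the distances numerically.

```bash
python3 - <<'E'
from h import *
t=cams.camera("top"); p=(592,-95.9,.1156); ca,sa=np.cos(p[2]),np.sin(p[2])
def cf(W): W=np.asarray(W)-p[:2]; return np.c_[W[:,0]*ca+W[:,1]*sa,-W[:,0]*sa+W[:,1]*ca]
for k,z in (("rod_1",38),("chock_center",38)):
    for r in models.regions_of("top",k):
        m=r["pixels"].astype(np.uint8); cs=max(cv2.findContours(m,0,2)[0],key=cv2.contourArea)
        R=cv2.minAreaRect(np.array([back(t,q[0],z)[:2] for q in cs],np.float32)); print(k,round(float(r["score"]),2),np.round(r["point"]),cf([R[0]])[0].round(1),np.round(R[1],1),round(R[2],1))
# backboard top front edge, height tried
for z in (98,108,118): print(z,cf([back(t,(u/5+250,v/5+80),z)[:2] for u,v in ((100,212),(425,167))]).round(1).tolist())
for k,z in (("stub_block",28),("flat_block",18),("jar",85),("sanding",28)):
    print(k,[(back(t,r["point"],z).round()[:2].tolist(),round(float(r["score"]),2)) for r in models.regions_of("top",k)][:2])
# predicted tight row overlay: backboard bb
f=cv2.resize(t["frame"][80:200,250:370],None,fx=5,fy=5,interpolation=2)[:,:,::-1].copy()
for bb,col in ((194,(0,255,0)),):
    for x,h,zz in ((bb-149,31,38),):
        for s in (-15,15):
            u=(proj(t,C2W(p,[(x+s,-h,zz),(x+s,h,zz)]))-[250,80]+.5)*5
            cv2.line(f,*[tuple(int(v) for v in q) for q in u],col,1)
    for i in range(3):
        u=(proj(t,C2W(p,[(bb-22-44*i,-60,52),(bb-22-44*i,60,52)]))-[250,80]+.5)*5
        cv2.line(f,*[tuple(int(v) for v in q) for q in u],(255,0,0),1)
    u=(proj(t,C2W(p,[(bb,-93,8),(bb,93,8)]))-[250,80]+.5)*5
    cv2.line(f,*[tuple(int(v) for v in q) for q in u],(0,0,255),1)
cv2.imwrite("pics/r_top.png",f)
E
python3 d.py 430 -115 170
```

```text
rod_1 0.91 [306. 147.] [120.4  -6.4] [ 46.3 121.9] 6.2
rod_1 0.87 [306. 130.] [166.9   0.3] [ 46.8 124.1] 8.0
rod_1 0.73 [304. 166.] [77.   7.3] [ 47.4 123.3] 5.0
chock_center 0.7 [418. 280.] [-281.4 -253.6] [63.6 28.7] 75.8
chock_center 0.67 [440. 243.] [-191.4 -334.8] [35.6 62.7] 76.9
chock_center 0.65 [366. 234.] [-143.6 -137.9] [61.  33.8] 38.1
chock_center 0.48 [308. 175.] [38.8 -1. ] [30.8 59.1] 10.2
98 [[184.9, 85.9], [188.5, -89.9]]
108 [[182.2, 85.2], [185.7, -89.3]]
118 [[179.5, 84.4], [183.0, -88.7]]
stub_block [([552.0, -396.0], 0.57)]
flat_block [([611.0, -519.0], 0.61)]
jar [([729.0, -332.0], 0.67)]
sanding [([569.0, 197.0], 0.61)]
t 18.55 pos [ 436.2 -114.9  172.8] rot [-3.141  0.     0.12 ] gap 75.5 F [-0.7 -0.2  0.3]
tool cm -0.61 -0.07 0.28 turn 0.0 (sign: about tool z down)
```

View pics/r_top.png

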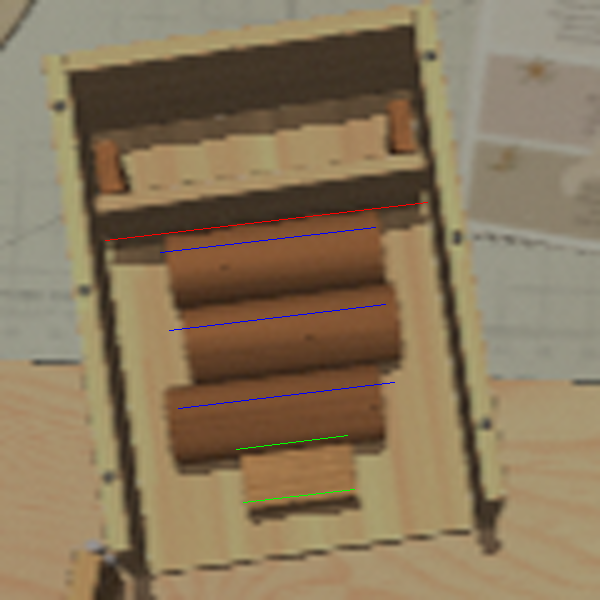

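The bars measure 46 and 43 mm apart and the block 38 mm, so the row is within limits. The camera resolves only 2.5 mm per pixel, so I'll feel for leftover gaps with a gentle push of the closed fingertips on the block's back.

```bash
python3 d.py 583 -97.3 90; python3 -m pendant '[[[4.5,0,0,0],[9,0,1,0],[12,0,3,0],[14.8,0,6,0],[14.8,0,8,0]]]' -1 20; python3 -m pendant '[[[0,0,0,0],[0,0,0,0],[0,0,0,0]]]'; python3 d.py 583 -97.3 34
```

```text
t 18.55 pos [ 436.2 -114.9  172.8] rot [-3.141  0.     0.12 ] gap 75.5 F [-0.7 -0.2  0.3]
tool cm 14.79 0.0 8.28 turn 0.0 (sign: about tool z down)
clock: 19.05
eef_pos: [584.4, -96.5, 89.9]
eef_rot: [-3.141, 0.002, 0.121]
wrist_force: [0.3, -0.3, 0.1]
finger_gap: 38.4
clock: 19.35
eef_pos: [583.0, -97.6, 94.5]
eef_rot: [3.141, -0.002, 0.119]
wrist_force: [0.1, -0.4, 0.2]
finger_gap: 14.6
t 19.35 pos [583.  -97.6  94.5] rot [ 3.141e+00 -2.000e-03  1.190e-01] gap 14.6 F [ 0.1 -0.4  0.2]
tool cm 0.0 -0.03 6.05 turn 0.0 (sign: about tool z down)
```

```bash
python3 -m pendant '[[[0,0,3,0],[0,0,5,0],[0,0,6,0],[0,0,6,0]]]'; python3 -m pendant '[[[0.5,0,0,0],[1.0,0,0,0],[1.5,0,0,0],[1.8,0,0,0],[1.8,0,0,0]]]'| grep -E "clock|pos|force"; python3 -m pendant '[[[0.2,0,0,0],[0.4,0,0,0]]]' | grep -E "pos|force"
python3 - <<'E'
from h import *
c=cams.camera("side"); b=(190,120,350,240); cv2.imwrite("pics/s_side.png",cv2.resize(c["frame"][b[1]:b[3],b[0]:b[2]],None,fx=5,fy=5,interpolation=2)[:,:,::-1])
E
```

```text
clock: 19.75
eef_pos: [582.4, -97.5, 33.0]
eef_rot: [-3.141, 0.0, 0.119]
wrist_force: [0.8, 0.1, 0.5]
finger_gap: 0.7
clock: 20.25
eef_pos: [600.9, -95.2, 33.1]
wrist_force: [-0.8, -0.5, 0.1]
eef_pos: [604.5, -94.8, 33.0]
wrist_force: [-0.2, -1.2, -0.3]
```

View pics/s_side.png

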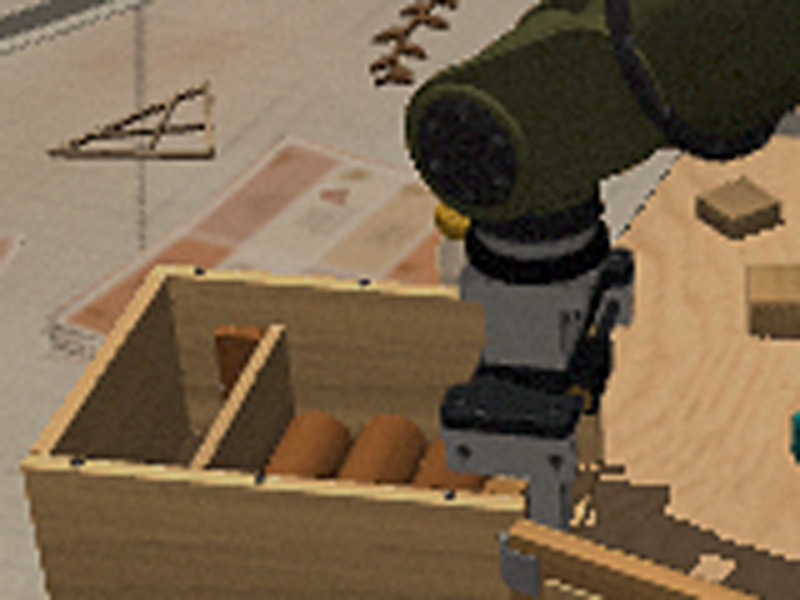

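```bash
python3 -m pendant '[[[0.15,0,0,0],[0.3,0,0,0]]]' | grep -E "pos|force"; python3 -m pendant '[[[0.1,0,0,0],[0.2,0,0,0]]]' | grep -E "pos|force"
```

```text
eef_pos: [607.5, -94.5, 33.0]
wrist_force: [0.4, 0.8, 0.5]
eef_pos: [609.4, -94.2, 32.9]
wrist_force: [-0.0, -0.0, 0.6]
```

```bash
python3 -m pendant '[[[0.1,0,0,0],[0.2,0,0,0]]]' | grep -E "pos|force"
```

```text
eef_pos: [610.2, -94.2, 32.9]
wrist_force: [-15.2, -1.1, 10.0]
```

```bash
python3 -m pendant '[[[0.1,0,0,0],[0.2,0,0,0]]]' | grep -E "pos|force"
```

```text
eef_pos: [610.6, -94.3, 32.9]
wrist_force: [-28.8, -4.4, 19.6]
```

The fingers met the block and it would not move, so the row was already tight. Backing off.

```bash
python3 -m pendant '[[[-0.3,0,0,0],[-0.8,0,0,0],[-2,0,0,0],[-3,0,0,0]]]' | grep -E "pos|force"; python3 -m pendant '[[[0,0,-3,0],[0,0,-7,0],[0,0,-11,0],[-4,0,-14,0],[-8,0,-14,0]]]'|grep pos; python3 -m pendant '[[[-4.5,0,0,0],[-9,0,0,0],[-9,0,0,0],[-9,0,0,0]]]'|grep -E "clock|pos"
python3 - <<'E'
from h import *
t=cams.camera("top"); p=(592,-95.9,.1156); ca,sa=np.cos(p[2]),np.sin(p[2])
def cf(W): W=np.asarray(W)-p[:2]; return np.c_[W[:,0]*ca+W[:,1]*sa,-W[:,0]*sa+W[:,1]*ca]
for k,z in (("rod_1",30),("chock_center",38)):
    for r in models.regions_of("top",k):
        m=r["pixels"].astype(np.uint8); cs=max(cv2.findContours(m,0,2)[0],key=cv2.contourArea)
        R=cv2.minAreaRect(np.array([back(t,q[0],z)[:2] for q in cs],np.float32)); print(k,round(float(r["score"]),2),np.round(r["point"]),cf([R[0]])[0].round(1),np.round(R[1],1),round(R[2],1))
f=t["frame"]; cv2.imwrite("pics/u_full.png",f[:,:,::-1])
b=(250,80,370,200); cv2.imwrite("pics/u_top.png",cv2.resize(f[b[1]:b[3],b[0]:b[2]],None,fx=5,fy=5,interpolation=2)[:,:,::-1])
c=cams.camera("side"); cv2.imwrite("pics/u_side.png",c["frame"][:,:,::-1])
E
```

```text
eef_pos: [583.1, -97.3, 32.9]
wrist_force: [0.3, -0.0, -1.0]
eef_pos: [504.7, -107.1, 176.5]
clock: 22.6
eef_pos: [414.8, -117.7, 173.6]
rod_1 0.83 [305. 131.] [167.1  -1.9] [ 44.  121.5] 7.2
rod_1 0.69 [302. 163.] [78.5  8.4] [ 44.3 120.4] 7.4
chock_center 0.75 [440. 244.] [-192.1 -334.3] [37.4 64.9] 74.4
chock_center 0.73 [417. 281.] [-280.7 -252.5] [62.8 29.4] 77.3
chock_center 0.57 [308. 177.] [39.5 -0.5] [32.6 61.1] 6.9
chock_center 0.51 [367. 234.] [-142.5 -137.4] [57.6 28.3] 38.1
```

View pics/u_top.png

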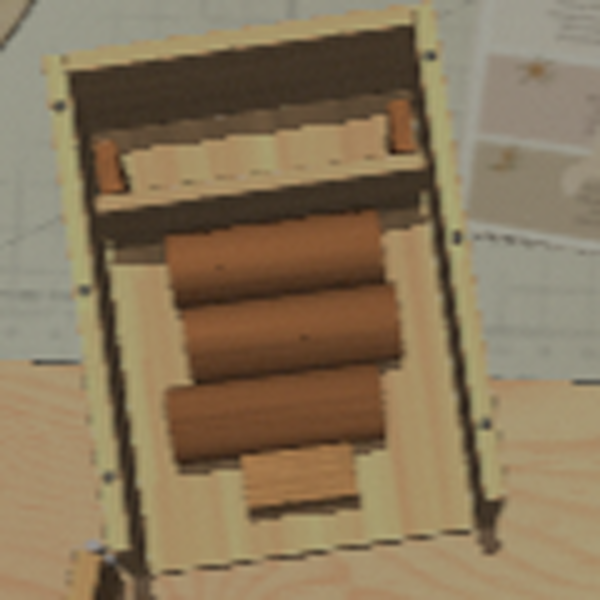

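View pics/u_full.png

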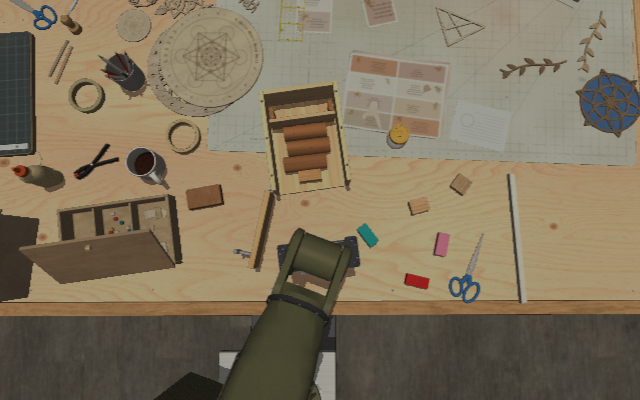

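View pics/u_side.png

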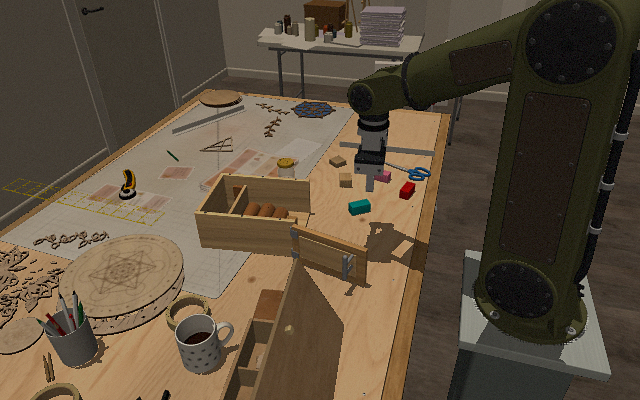

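The final pictures show the row tight (top crop, bars at 275,255 / 290,330 / 275,415), the block flat against the front bar (300,480), the door wide open and the arm clear. Rear to front bar measures 88.6 mm (ideal 88), front bar to block 39 mm (ideal 37). Handing in.

```bash
python3 -c "
from cell import manip
print(manip.sign_off()); print(manip.read_state()['clock'])"
```

```text
the job is handed in; nothing more can be done
None
the job is handed in; nothing more can be done
```

The door is wide open, and the three bars are closed up tight against the backboard with the pine block lying against the front one. I handed in at about 22.7 s of the 64 s allowed; sign-off gave no verdict.

**What I did**
- I pinched the handle from above and swung the door to its stop, about 1.92 rad by the handle's arc. In the last step of the swing the fingers pressed the handle with about 32 N.
- I gripped the plain long pine block by its ends and pushed the bars back with it until the row resisted at about 15 N, then released it.
- With closed fingertips I then pushed on the block's back. It did not move; the force rose at once, to about 29 N, against the 40 N limit.

**What the last checks showed**
- Rear to front bar measured 88.6 mm between centres, where 88 would be perfectly tight.
- Front bar to block measured 39 mm, where 37 would be perfectly tight.
- The block lies square across the doorway, within 1 mm of its middle.
- The door is still open and nothing touches the robot. The other things look undisturbed in the pictures and measured within about 5 mm of where they started.

**What disagreed or was missed**
- In the last picture the network found only two of the three bars. The middle bar's spacings (46 and 43 mm) come from the picture before it.
- The handle's swing put the hinge 3 to 4 mm from where the cameras showed it, so positions are only good to a few millimetres.
- I estimated the backboard at about 192 mm from the doorway, plus or minus 2 mm. The gap limits rest on that and on the feel of the push.

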